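Fit, lock and strike the punch heads of a bench punch

TASK

Punch the pack of paper in the bench punch: turn the clamp dial clockwise to mark 5 (mark 0 is the one at its stop), and push every punch head that has been laid out into a socket of its own, lugs in the slots, and lock it with a quarter turn clockwise; any sockets will do. Only when the paper is clamped and all the heads are locked, with their pins still up, take the mallet by its handle and strike each pin down until it stays home (never press a pin with the hand), then stand the mallet back on its face inside the tray. Leave the other desk things where they are.

Things in the scene. Friction and masses are not known exactly. Their poses are not given: they have to be found in the camera images.
- punch: grey bench punch, 376 wide, fixed. Origin: on the desk under the middle of the row of sockets; x to its back, y to its left along the sockets, z up. Bridge (x -38 to 38, y -145 to 145) with flat top at z 68 and four bayonet sockets at y 105, 35, -35, -105; clamp dial at x 0, y -185. The paper (6 mm thick) in its slot sticks out in front to x -164 (y -130 to 130, top at z 26). The rest (x -115 to 60) is lower than 68.
- socket_0 (a point): centre of the leftmost socket's mouth, on the bridge's top face. All sockets: round hole of diameter 44 with two 19 mm wide slots along the punch's x (thin lines mark them). A head enters with its lugs along the punch's x: 2 mm clearance all round, 2.5 mm beside the lugs. 9 mm down its underside meets a spring plate.
- socket_1 (a point): the same of the second socket from the left. To lock: push the head on against 3 to 9 N until its collar stops on the bridge top (underside 15.5 mm below the top), turn it 90 degrees clockwise seen from above, to the end stop (lugs along the punch's y, where dots mark it), then let go.
- socket_2 (a point): the same of the third socket from the left. Locked, the spring has lifted the lugs into notches: underside 12 mm below the bridge top (z 56 over the desk), collar 3.5 mm above the bridge. Turned too little it stays at 14 mm or deeper; not locked at all, it is lifted to 9 mm or less below the top.
- socket_3 (a point): the same of the rightmost socket, next to the clamp dial
- head_a: punch head, one of up to four alike, 68 tall, 0.26 kg, standing on the desk. Origin: centre of its underside, z up. Steel plug, diameter 40, z 0 to 15.5; two lugs at its foot along its own +x and -x, out to 27 mm (14 wide, z 0 to 6); collar, diameter 60, z 15.5 to 20; black grip block 44 (x) by 36 (y), z 20 to 52; pin cap, diameter 21, top at z 68
- head_b: another head like head_a. Grip the block across its flat +y and -y sides, 36 mm apart. Raised marks on the collar lie over the lugs; the head is the same after half a turn. Absent heads read None, as does a head while it is held
- head_c: another head like head_a and head_b
- head_d: another head like head_a and head_b
- pin_a (a joint): striking pin of head_a: 0 = up, 0.010 m = home. An over-centre spring resists with about 10 N at first, easing off, and pushes it back up from less than 5 mm; past 5 mm it snaps down to 0.010 and stays. On a locked head a blow first pushes the whole head down 3.5 mm (to its collar), then the pin. None if the head is absent
- pin_b (a joint): striking pin of head_b: 0 = up, 0.010 m = home. An over-centre spring resists with about 10 N at first, easing off, and pushes it back up from less than 5 mm; past 5 mm it snaps down to 0.010 and stays. On a locked head a blow first pushes the whole head down 3.5 mm (to its collar), then the pin. None if the head is absent
- pin_c (a joint): striking pin of head_c: 0 = up, 0.010 m = home. An over-centre spring resists with about 10 N at first, easing off, and pushes it back up from less than 5 mm; past 5 mm it snaps down to 0.010 and stays. On a locked head a blow first pushes the whole head down 3.5 mm (to its collar), then the pin. None if the head is absent
- pin_d (a joint): striking pin of head_d: 0 = up, 0.010 m = home. An over-centre spring resists with about 10 N at first, easing off, and pushes it back up from less than 5 mm; past 5 mm it snaps down to 0.010 and stays. On a locked head a blow first pushes the whole head down 3.5 mm (to its collar), then the pin. None if the head is absent
- clamp_dial (a joint): clamp dial on the right end of the punch (lowers the clamp bar on the paper). 0 at mark 0, at its stop; grows clockwise seen from above, 0.4 rad a click, marks 0 to 6 (mark 5 = 2.0 rad; marks 0 and 5 are longer lines). Sprung detents pull it to the nearest mark (about 0.1 N m)
- dial_grip (a point): centre of the dial's bar handle, on the dial's axis, z 89 over the desk. Bar 48 long, 14 wide, z 77 to 101, on a disc of diameter 52. At dial value v the bar's pointer end (bright line) lies at 4.538 - v rad, counter-clockwise from the punch's x
- mallet: wooden mallet standing on one face of its head in the tray. Origin: centre of the lower face. Head: upright cylinder, diameter 50, 88 tall, brass bands. Handle: level, 18 wide, 22 tall, centred at z 44, sticking out along the mallet's own -x from 25 to 152 mm. 0.36 kg, balanced about 12 mm from the head's axis towards the handle
- tray: shallow walnut pen tray, fixed, 280 long (y) and 95 wide (x), floor 4 mm thick, walls 6 mm thick and 16 mm tall. Origin: centre of its underside
- rubber_stamp: hand stamp with a dark upright handle, 26x54x69 mm; bystander, to be left where it is. Origin: centre of its underside
- spectacle_case: brown leather spectacle case, 58x155x34 mm; bystander, to be left where it is. Origin: centre of its underside
- rule: boxwood scale rule, 25x208x9 mm; bystander, to be left where it is. Origin: centre of its underside
- ink_bottle: square ink bottle with a black cap, 47x46x56 mm; bystander, to be left where it is. Origin: centre of its underside
- eraser: blue and pink eraser, 20x48x12 mm; bystander, to be left where it is. Origin: centre of its underside
Not all that is in view belongs to the job. Leave any orange look-alike of the mallet alone.

How it is judged (in metres and radians):
On the way:
1. the clamp dial is at mark 5 and every head present is locked in a socket and let go, all pins still up (value of joint clamp_dial between 1.9 and 2.1 rad and (horizontal distance between head_a and socket_0 below 0.004 m or horizontal distance between head_a and socket_1 below 0.004 m or horizontal distance between head_a and socket_2 below 0.004 m or horizontal distance between head_a and socket_3 below 0.004 m) and z of head_a in the frame of punch between 0.0535 and 0.0583 m and angle between the x axis of each of head_a, head_b, head_c, head_d and the y axis of punch, either way round below 0.12 rad and angle between each of head_a, head_b, head_c, head_d's own z axis and vertical below 0.06 rad and (horizontal distance between head_b and socket_0 below 0.004 m or horizontal distance between head_b and socket_1 below 0.004 m or horizontal distance between head_b and socket_2 below 0.004 m or horizontal distance between head_b and socket_3 below 0.004 m) and z of head_b in the frame of punch between 0.0535 and 0.0583 m and (horizontal distance between head_c and socket_0 below 0.004 m or horizontal distance between head_c and socket_1 below 0.004 m or horizontal distance between head_c and socket_2 below 0.004 m or horizontal distance between head_c and socket_3 below 0.004 m) and z of head_c in the frame of punch between 0.0535 and 0.0583 m and (horizontal distance between head_d and socket_0 below 0.004 m or horizontal distance between head_d and socket_1 below 0.004 m or horizontal distance between head_d and socket_2 below 0.004 m or horizontal distance between head_d and socket_3 below 0.004 m) and z of head_d in the frame of punch between 0.0535 and 0.0583 m and value of joint each of pin_a, pin_b, pin_c, pin_d below 0.003 m), for 0.3 s.
At the end, for the whole second after the job is handed in: dial within 0.1 rad of mark 5; every head in a socket (4 mm), lifted into its notches (underside 53.5 to 58.3 mm over the desk), lugs along the punch's y (0.12 rad), upright, pin over 8 mm down; mallet upright (0.1 rad) on the tray floor, within 22 mm of its centre line; all at rest (value of joint clamp_dial between 1.9 and 2.1 rad and (horizontal distance between head_a and socket_0 below 0.004 m or horizontal distance between head_a and socket_1 below 0.004 m or horizontal distance between head_a and socket_2 below 0.004 m or horizontal distance between head_a and socket_3 below 0.004 m) and z of head_a in the frame of punch between 0.0535 and 0.0583 m and angle between the x axis of each of head_a, head_b, head_c, head_d and the y axis of punch, either way round below 0.12 rad and angle between each of head_a, head_b, head_c, head_d's own z axis and vertical below 0.06 rad and (horizontal distance between head_b and socket_0 below 0.004 m or horizontal distance between head_b and socket_1 below 0.004 m or horizontal distance between head_b and socket_2 below 0.004 m or horizontal distance between head_b and socket_3 below 0.004 m) and z of head_b in the frame of punch between 0.0535 and 0.0583 m and (horizontal distance between head_c and socket_0 below 0.004 m or horizontal distance between head_c and socket_1 below 0.004 m or horizontal distance between head_c and socket_2 below 0.004 m or horizontal distance between head_c and socket_3 below 0.004 m) and z of head_c in the frame of punch between 0.0535 and 0.0583 m and (horizontal distance between head_d and socket_0 below 0.004 m or horizontal distance between head_d and socket_1 below 0.004 m or horizontal distance between head_d and socket_2 below 0.004 m or horizontal distance between head_d and socket_3 below 0.004 m) and z of head_d in the frame of punch between 0.0535 and 0.0583 m and value of joint each of pin_a, pin_b, pin_c, pin_d above 0.008 m and x of mallet in the frame of tray between -0.022 and 0.022 m and y of mallet in the frame of tray between -0.115 and 0.115 m and z of mallet in the frame of tray below 0.01 m and angle between mallet's own z axis and vertical below 0.1 rad and linear speed of each of mallet, head_a, head_b, head_c, head_d below 0.02 m/s); the robot touches nothing.
It fails at once if the pin of a head is driven while the robot's fingers or hand touch that head (only the mallet may drive a pin) (((contact force between head_a and the fingers above 1 N or contact force between head_a and the arm above 1 N) and value of joint pin_a above 0.004 m and velocity of joint pin_a above 0.02 m/s) or ((contact force between head_b and the fingers above 1 N or contact force between head_b and the arm above 1 N) and value of joint pin_b above 0.004 m and velocity of joint pin_b above 0.02 m/s) or ((contact force between head_c and the fingers above 1 N or contact force between head_c and the arm above 1 N) and value of joint pin_c above 0.004 m and velocity of joint pin_c above 0.02 m/s) or ((contact force between head_d and the fingers above 1 N or contact force between head_d and the arm above 1 N) and value of joint pin_d above 0.004 m and velocity of joint pin_d above 0.02 m/s)).
It fails at once if a bystander (stamp, spectacle case, rule, ink bottle, eraser) is moved by more than 3 cm (distance of any of rubber_stamp, spectacle_case, rule, ink_bottle, eraser from where it was at the start of the episode above 0.03 m).
Of head_a, head_b, head_c, head_d only 3 to 4 are there at a start; the rules pass over those that are not, and their reading is None.
At some moment in a run one of head_a, head_b, head_c, head_d may be knocked a few centimetres aside while the robot is not near it.
It also fails if it takes over 210 s, if anything falls off the work surface, if the arm or the gripper's body presses on something with over 40 N, if the wrist force passes 120 N, or if a joint passes its speed limit or range.

ROBOT

A 7-joint arm with a two-finger parallel gripper is mounted at the origin on a cart in front of the work surface, level with it; the furniture and walls round the work are solid. World frame = base frame: x ahead of the robot, y to its left, z up, the work surface at z = 0. Lengths are in m, angles in degrees, forces in N, time in s.
With the tool pointing down it reaches from about 0.425 to 0.825 m from the base axis. Payload 3.6 kg.
Tool frame: the origin (TCP) lies at the centre of the arm's flange, where the gripper is bolted on; the fingertips stand 173 mm ahead of it and the grasp point (between the pads) lies 155 mm ahead of it; z points along the fingers, y is the line along which they close (so a half turn about z gives the same grasp; the last joint's range is limited). The gripper opens to 85 mm and grips with 20 to 120 N. Pads are 22 mm wide; open, the fingers measure 114 mm over their backs; the gripper's body (76 mm by 85 mm) begins 54 mm behind the grasp point. The pads swing forward as they close: fully open they stand 13 mm farther back than shut.
Start: joints at [-71.018, 35.231, -0.722, 81.555, 0.464, 63.22, -2.315], TCP at [0.228, 0.609, 0.405] pointing down, gripper open.
Joint ranges: [-178.69, 178.69], [-17.37, 117.87], [-77.05, 75.6], [15.02, 138.74], [-78.02, 258.01], [0.78, 113.62], [-162.83, 162.83]. Speed limits (degrees/s): [159.86, 159.86, 180, 180, 180, 180, 180].

INTERFACE

Orientations are given as [roll, pitch, yaw] about the fixed x, y, z axes, in that order (R = Rz(yaw) Ry(pitch) Rx(roll)).
In Python, from station import telemetry, imaging, robot gives the robot as it stands. The module is installed in compiled form; this text tells all that it offers.
- The arm moves only by the tool apply_moves, never from a script. Its argument "moves" is a list of rows, each an object of numbers: "tx", "ty", "tz": the shift along the tool's x, y, z in cm; "ax", "ay", "az": the turn, a rotation vector about the tool's x, y, z in rad; "fingers": the opening, from 0 (shut) to 1 (fully open). A call has 1 to 12 rows; each row shifts and turns the commanded pose from where the row before left it, along the tool's axes as they then stand; what a row does not reach is not made up. A row lasts 1/10 s, in which the tool goes at most 50 mm and 8.59 degrees, less where a joint would pass 70% of its speed; a pose out of reach is approached as far as the arm can. A call is refused whole if a number of a shift passes 5 or a number of a turn 0.15, either way. A call with a gripper value outside its range is refused whole. The fingers move at their own pace and stop on an object; "newtons" is the grip in N (left out, the last holds). Time passes only in rows, so rows that do not move let the fingers close. It gives the time, the measured TCP pose, the force, the opening and the grip force at its end, in the units of the state.
- telemetry.sense(): the state, without advancing time (a new reading comes with each control period).
- imaging.grab_frame(name): name is "side" or "top"; returns a dict with "frame" (480x640x3 uint8, red, green, blue), "camera_matrix" (3x3 intrinsics, pixels), "D" ([k1, k2, p1, p2, k3] as OpenCV has them; the pictures are not rectified), "pose" (4x4, takes a point from camera to world coordinates). Camera axes: x right, y down, z forward; pixel columns grow to the right and rows downward; lengths in m; the calibration is good to about 2 mm. A picture is of the moment at which its call begins. There is no depth.
- robot.job_done(): hands the job in; it is judged then, once.
The state is a dict: "t": time; "joint_positions": joint angles; "qvel": joint speeds; "effort": joint torques, N m; "tcp_pos": TCP position; "eef_rot": TCP orientation; "contact_force": force on the tool from outside, world axes, zero at the start; "wrist_torque": the same for the moment, N m; "grip_width": opening from 0.0 (shut) to 1.0 (fully open); "grip_force": force on a finger pad.
Only numpy, scipy, OpenCV 4.12 (cv2) and the standard library are available. Lean on these libraries where they do the work, as an engineer would, in place of code of your own. Each camera call takes 0.05 s, during which the arm holds its last target. There are 200 camera calls.

## Working session

There is one attempt and no reset: what is moved stays moved. The work goes in short steps, Python scripts to look and compute and a tool call to move; the robot and the scene stay as the last step left them, time stands still between calls to the robot, and variables do not carry over. Pictures are saved under pics/ and viewed, at most 14 in all, crops included, and the job is handed in when it is done.

Besides the shell and the picture viewer there is one more tool, called after "Call:" by a JSON object that holds its "api" and its "payload". apply_moves: Moves the arm, as the interface text tells. Its arguments: {"type":"object","properties":{"moves":{"type":"array"},"newtons":{"type":"number"}},"required":["moves"]}

```bash
mkdir -p pics; ls
cat > h.py <<'E'
import numpy as np, cv2
from station import telemetry, imaging, robot
def grab(name,fn=None):
    f=imaging.grab_frame(name)
    if fn: cv2.imwrite('pics/'+fn,cv2.cvtColor(f['frame'],cv2.COLOR_RGB2BGR))
    return f
def ray(f,uv):
    K=np.array(f['camera_matrix'],float);D=np.array(f['D'],float);P=np.array(f['pose'])
    n=cv2.undistortPoints(np.array(uv,float).reshape(-1,1,2),K,D).reshape(-1,2)
    d=np.c_[n,np.ones(len(n))]@P[:3,:3].T
    return P[:3,3],d
def onplane(f,uv,z):
    o,d=ray(f,uv); return o+d*((z-o[2])/d[:,2])[:,None]
def proj(f,X):
    P=np.linalg.inv(np.array(f['pose']));r,_=cv2.Rodrigues(P[:3,:3])
    return cv2.projectPoints(np.array(X,float).reshape(-1,1,3),r,P[:3,3],np.array(f['camera_matrix'],float),np.array(f['D'],float))[0].reshape(-1,2)
E
python3 - <<'E'
from h import *
for n in('top','side'):
    f=grab(n,n+'0.png');print(n,f['camera_matrix'],np.round(f['pose'],3).tolist(),f['D'])
print(telemetry.sense())
E
```

```text
pics
top [[484.67106653   0.         314.43334385]
 [  0.         484.67106653 246.31298816]
 [  0.           0.           1.        ]] [[0.009, -0.99, 0.138, 0.366], [-1.0, -0.006, 0.018, 0.004], [-0.017, -0.138, -0.99, 1.358], [0.0, 0.0, 0.0, 1.0]] [0.04091888 0.         0.         0.         0.        ]
side [[557.43005978   0.         313.71747139]
 [  0.         557.43005978 237.96278881]
 [  0.           0.           1.        ]] [[-0.999, -0.035, 0.039, 0.483], [-0.049, 0.364, -0.93, 1.13], [0.018, -0.931, -0.365, 0.536], [0.0, 0.0, 0.0, 1.0]] [-0.1159801  0.         0.         0.         0.       ]
{'t': 0.1, 'joint_positions': array([-71.01834728,  35.28593631,  -0.72230324,  81.63383094,
         0.46571168,  63.22149683,  -2.31508974]), 'qvel': array([-0.06573779, -0.18405765, -0.05032226, -0.15857488,  0.01659727,
       -0.03206946, -0.02746484]), 'effort': array([ 1.96411806e-03, -4.70386791e+01,  2.60299221e-01, -1.71570861e+01,
        1.00669023e-02,  5.87287956e-03, -1.19507314e-05]), 'tcp_pos': array([0.22752357, 0.60856454, 0.40361853]), 'eef_rot': array([-1.79861687e+02,  3.61131778e-03,  1.59503706e+02]), 'contact_force': array([-0.2741149 , -0.01777594, -0.00197826]), 'wrist_torque': array([0.02358361, 0.01258285, 0.00375208]), 'grip_force': 0.0, 'grip_width': 0.9979988465086607}
```

View pics/top0.png

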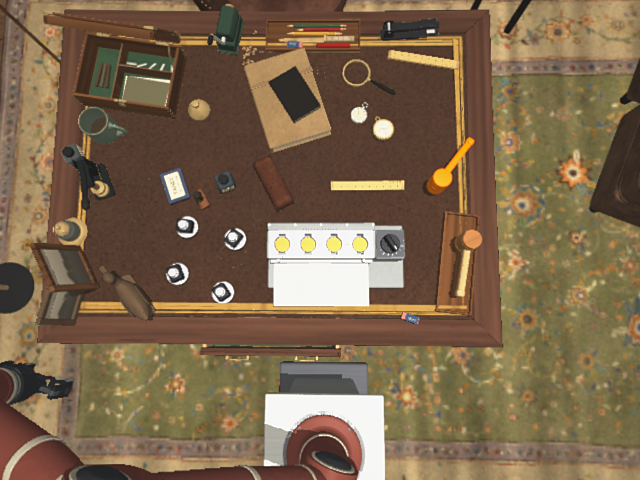

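View pics/side0.png

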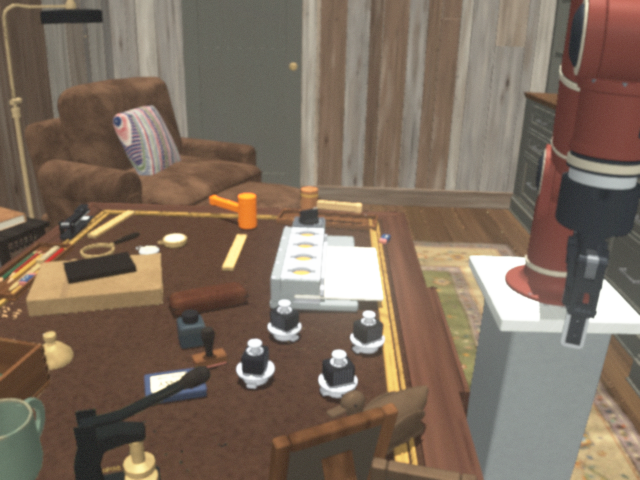

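Top view: there are four heads at (187,227), (235,239), (177,273) and (222,292). The sockets are the yellow discs at (282..360,244) and the dial is at (390,244). There are two mallets: wooden with brass bands in the tray at (470,240), and orange at (440,180). The wooden one in the tray fits the description and the orange one is the look-alike. I'll enlarge to confirm.

Run:
```python
from h import *
im=cv2.imread('pics/top0.png')
a=cv2.resize(im[205:310,155:295],None,fx=5,fy=5,interpolation=cv2.INTER_CUBIC);cv2.imwrite('pics/heads.png',a)
a=cv2.resize(im[160:320,345:495],None,fx=3.7,fy=3.7,interpolation=cv2.INTER_CUBIC);cv2.imwrite('pics/mal.png',a)
hsv=cv2.cvtColor(im,cv2.COLOR_BGR2HSV)
m=cv2.inRange(hsv,(20,100,150),(35,255,255));m[:225]=0;m[262:]=0;m[:,:265]=0;m[:,375:]=0
f=imaging.grab_frame('top')
n,l,s,c=cv2.connectedComponentsWithStats(m)
for i in range(1,n):
    if s[i,4]>40: print(s[i],c[i],onplane(f,c[i],.059))
```

```text
[275 238  14  14 153] [281.80392157 244.20915033] [[0.55217888 0.11667785 0.059     ]]
[301 238  14  14 158] [307.63924051 244.24050633] [[0.55253272 0.04663062 0.059     ]]
[327 238  14  14 158] [333.53797468 244.17721519] [[ 0.55314443 -0.02346807  0.059     ]]
[353 238  14  14 157] [359.47770701 244.21656051] [[ 0.55347383 -0.09351157  0.059     ]]
```

View pics/heads.png

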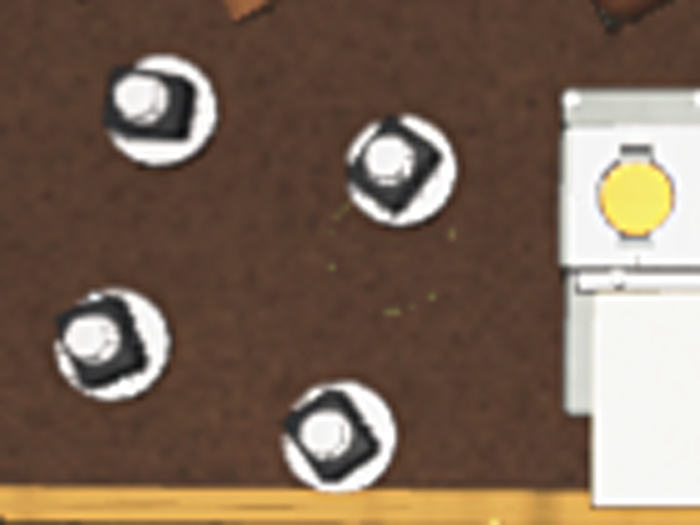

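View pics/mal.png

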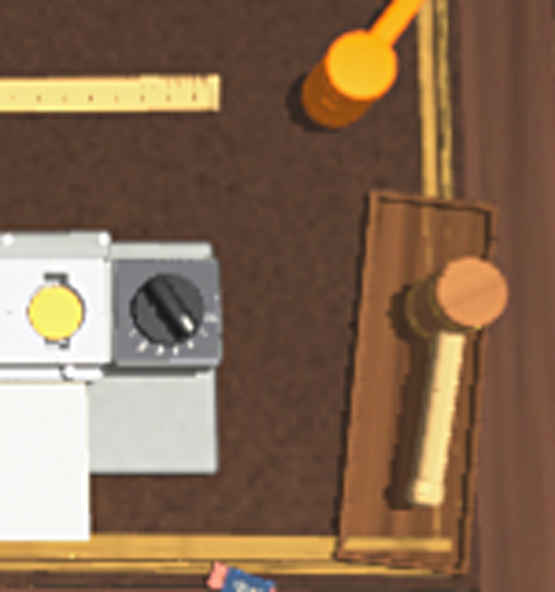

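The heads crop confirms four heads: caps on dark blocks on white collars, at crop (140,98), (388,158), (92,338) and (324,432). The mallet crop shows the wooden mallet in the tray (head top at crop (472,292), handle down to (428,492)), and that is the one to use. The dial's bright pointer is to the lower right of its centre, at crop (183,318).

```bash
cat > meas.py <<'E'
from h import *
S=8
def heads(f,approx,size=46,verbose=True):
    """approx: list of pixel centres; returns collar centre xy, block edge angle, extents"""
    out=[]
    for (u,v) in approx:
        x0,y0=int(u-size/2),int(v-size/2)
        c=cv2.resize(f['frame'][y0:y0+size,x0:x0+size],None,fx=S,fy=S,interpolation=cv2.INTER_CUBIC)
        up=lambda p:(np.array(p,float)+.5)/S-.5+[x0,y0]
        hsv=cv2.cvtColor(c,cv2.COLOR_RGB2HSV)
        w=cv2.inRange(hsv,(0,0,150),(180,60,255))
        cn=sorted(cv2.findContours(w,cv2.RETR_EXTERNAL,cv2.CHAIN_APPROX_NONE)[0],key=cv2.contourArea)
        # dark block (unsaturated & dark), with cap filled
        d=cv2.inRange(hsv,(0,0,0),(180,110,75))
        d=cv2.morphologyEx(d,cv2.MORPH_OPEN,np.ones((9,9)))
        dn=max(cv2.findContours(d,cv2.RETR_EXTERNAL,cv2.CHAIN_APPROX_NONE)[0],key=cv2.contourArea)
        allw=np.vstack([k for k in cn if cv2.contourArea(k)>300])
        (cx,cy),r=cv2.minEnclosingCircle(allw)
        col=onplane(f,up((cx,cy)),.019)[0]
        hull=cv2.convexHull(dn).reshape(-1,2)
        P=onplane(f,up(hull),.052)[:,:2]
        rect=cv2.minAreaRect((P*1e4).astype(np.float32))
        out.append((col[:2],rect)); 
        print('px',np.round(up((cx,cy)),1),'collar',np.round(col[:2],4),'r px',round(r/S,1),'block c',np.round(np.array(rect[0])/1e4,4),'size',np.round(np.array(rect[1])/10,1),'ang',round(rect[2],1))
    return out
E
python3 - <<'E'
from meas import *
f=grab('top')
heads(f,[(187,227),(235,239),(177,273),(222,292)])
o=np.array(f['pose'])[:3,3];print('cam',o)
# dial bright line
im=f['frame'];y0,x0=228,374
c=cv2.resize(im[y0:y0+34,x0:x0+34],None,fx=16,fy=16,interpolation=cv2.INTER_CUBIC);cv2.imwrite('pics/dial.png',c[:,:,::-1])
# predicted dial axis pixel
o=np.array([.5528,.0116]);t=.0062
d=o+.185*np.array([np.sin(t),-np.cos(t)]);print('dial',d,(proj(f,[[*d,.101]])-[x0,y0]+.5)*16)
E
```

```text
px [186.7 226.8] collar [0.6056 0.3884] r px 11.3 block c [0.6051 0.386 ] size [49.4 39.9] ang 84.4
px [234.6 238.7] collar [0.5727 0.2528] r px 11.2 block c [0.5722 0.2507] size [39.7 44.4] ang 54.6
px [176.9 273.4] collar [0.4743 0.4096] r px 11.5 block c [0.4731 0.4066] size [46.3 41.3] ang 22.6
px [222.3 292. ] collar [0.4238 0.2819] r px 11.5 block c [0.4232 0.2782] size [42.7 34.9] ang 35.4
cam [0.36587921 0.0040705  1.35774552]
dial [ 0.55394699 -0.17339644] [[285.43930762 230.94242724]]
```

View pics/dial.png

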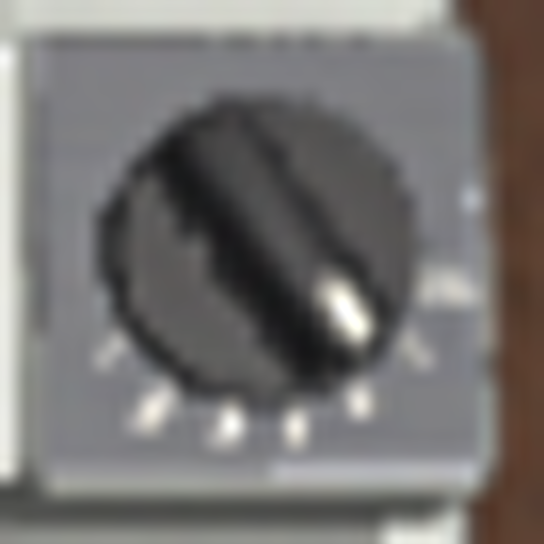

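The dial's long marks are at (450,288), mark 0, and (150,410), mark 5. The pointer at (348,310) lies at mark 2, so it needs +1.2 rad. I start with head 2, the one nearest the punch.

```bash
cat > go.py <<'E'
import sys
from h import *
from scipy.spatial.transform import Rotation as Ro
def go(x,y,z,yaw):
    s=telemetry.sense();R=Ro.from_euler('xyz',s['eef_rot'],degrees=True)
    T=Ro.from_euler('xyz',[180,0,yaw],degrees=True)
    d=np.array([x,y,z])-s['tcp_pos']
    print('t',round(s['t'],1),'pos',np.round(s['tcp_pos'],4),'rot',np.round(s['eef_rot'],2),'F',np.round(s['contact_force'],1),'M',np.round(s['wrist_torque'],2),'w',round(s['grip_width'],3),'gf',round(s['grip_force'],1),'j7',round(s['joint_positions'][6],1))
    print('turn (tool now) rad',np.round((R.inv()*T).as_rotvec(),4))
    print('shift cm: in present frame',np.round(R.inv().apply(d)*100,2),' after turn',np.round(T.inv().apply(d)*100,2))
if __name__=='__main__': go(*map(float,sys.argv[1:5]))
E
python3 go.py .574 .2533 .29 144.6
```

```text
t 0.2 pos [0.2275 0.6087 0.404 ] rot [-179.9    0.   159.5] F [-0.6 -0.8 -0.2] M [-0.02  0.04  0.02] w 0.996 gf 0.0 j7 -2.3
turn (tool now) rad [-1.600e-03  2.000e-04  2.601e-01]
shift cm: in present frame [-44.9  -21.14  11.43]  after turn [-48.83  -8.9   11.4 ]
```

Call:
{"api": "apply_moves", "payload": {"moves": [{"tx":-3.74,"ty":-1.76},{"tx":-3.74,"ty":-1.76},{"tx":-3.74,"ty":-1.76},{"tx":-3.74,"ty":-1.76},{"tx":-3.74,"ty":-1.76},{"tx":-3.74,"ty":-1.76},{"tx":-3.74,"ty":-1.76},{"tx":-3.74,"ty":-1.76},{"tx":-3.74,"ty":-1.76},{"tx":-3.74,"ty":-1.76},{"tx":-3.74,"ty":-1.76},{"tx":-3.74,"ty":-1.76}], "newtons": 60}}

```text
validation failed for argument at $.mo...
```

Call:
{"api": "apply_moves", "payload": {"moves": [{"az":0.13},{"az":0.13},{"tz":3},{"tz":3},{"tz":3},{"tz":2.4},{},{}]}}

```text
validation failed for argument at $.mo...
```

```bash
python3 go.py .574 .2533 .197 144.6
python3 - <<'E'
from h import *
grab('top','a.png');f=grab('side','b.png')
E
```

```text
t 0.2 pos [0.2275 0.6087 0.404 ] rot [-179.9    0.   159.5] F [-0.6 -0.8 -0.2] M [-0.02  0.04  0.02] w 0.996 gf 0.0 j7 -2.3
turn (tool now) rad [-1.600e-03  2.000e-04  2.601e-01]
shift cm: in present frame [-44.9  -21.12  20.73]  after turn [-48.83  -8.9   20.7 ]
```

View pics/b.png

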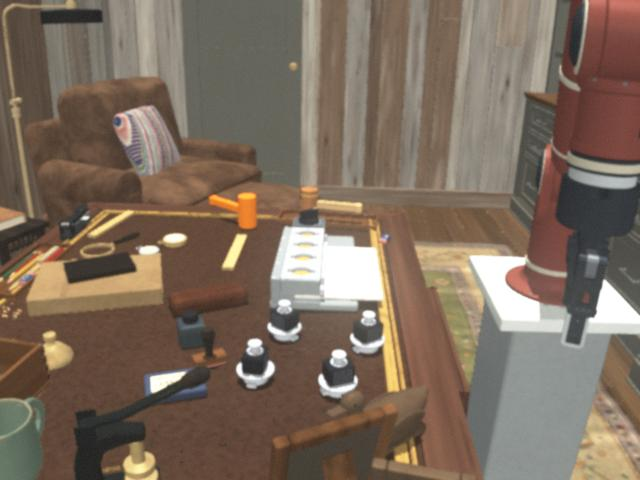

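The arm did not move because both calls failed validation. Maybe every row must carry all its fields.

Call:
{"api": "apply_moves", "payload": {"moves": [{"tx":-3.74,"ty":-1.76,"tz":0,"ax":0,"ay":0,"az":0,"fingers":1},{"tx":-3.74,"ty":-1.76,"tz":0,"ax":0,"ay":0,"az":0,"fingers":1}], "newtons": 60}}

```text
t: 0.5
tcp_pos: [0.2846, 0.5499, 0.4043]
eef_rot: [180.0, -0.0, 159.7]
contact_force: [1.8, -0.3, -1.0]
grip_width: 1.0
grip_force: 0.0
```

Call:
{"api": "apply_moves", "payload": {"moves": [{"tx":-3.74,"ty":-1.76,"tz":0,"ax":0,"ay":0,"az":0,"fingers":1},{"tx":-3.74,"ty":-1.76,"tz":0,"ax":0,"ay":0,"az":0,"fingers":1},{"tx":-3.74,"ty":-1.76,"tz":0,"ax":0,"ay":0,"az":0,"fingers":1},{"tx":-3.74,"ty":-1.76,"tz":0,"ax":0,"ay":0,"az":0,"fingers":1},{"tx":-3.74,"ty":-1.76,"tz":0,"ax":0,"ay":0,"az":0,"fingers":1},{"tx":-3.74,"ty":-1.76,"tz":0,"ax":0,"ay":0,"az":0,"fingers":1},{"tx":-3.74,"ty":-1.76,"tz":0,"ax":0,"ay":0,"az":0,"fingers":1},{"tx":-3.74,"ty":-1.76,"tz":0,"ax":0,"ay":0,"az":0,"fingers":1},{"tx":-3.74,"ty":-1.76,"tz":0,"ax":0,"ay":0,"az":0,"fingers":1},{"tx":-3.74,"ty":-1.76,"tz":0,"ax":0,"ay":0,"az":0,"fingers":1}]}}

```text
t: 1.5
tcp_pos: [0.575, 0.2525, 0.4048]
eef_rot: [180.0, -0.0, 159.5]
contact_force: [-0.1, 0.4, 0.8]
grip_width: 1.0
grip_force: 0.0
```

Call:
{"api": "apply_moves", "payload": {"moves": [{"tx":0,"ty":0,"tz":3,"ax":0,"ay":0,"az":0.13,"fingers":1},{"tx":0,"ty":0,"tz":3,"ax":0,"ay":0,"az":0.13,"fingers":1},{"tx":0,"ty":0,"tz":3,"ax":0,"ay":0,"az":0,"fingers":1},{"tx":0,"ty":0,"tz":2.4,"ax":0,"ay":0,"az":0,"fingers":1},{"tx":0,"ty":0,"tz":0,"ax":0,"ay":0,"az":0,"fingers":1},{"tx":0,"ty":0,"tz":0,"ax":0,"ay":0,"az":0,"fingers":1},{"tx":0,"ty":0,"tz":0,"ax":0,"ay":0,"az":0,"fingers":1}]}}

```text
t: 2.2
tcp_pos: [0.5747, 0.2541, 0.2925]
eef_rot: [179.8, 0.1, 144.6]
contact_force: [-0.5, -0.1, -0.1]
grip_width: 0.999
grip_force: 0.0
```

```bash
python3 go.py .574 .2533 .197 144.6
```

```text
t 2.2 pos [0.5747 0.2541 0.2925] rot [1.7983e+02 1.0000e-01 1.4460e+02] F [-0.5 -0.1 -0.1] M [-0.02 -0.07 -0.04] w 0.999 gf 0.0 j7 31.9
turn (tool now) rad [0.003  0.0017 0.0001]
shift cm: in present frame [ 0.03 -0.14  9.55]  after turn [ 0.01 -0.11  9.55]
```

Call:
{"api": "apply_moves", "payload": {"moves": [{"tx":0,"ty":-0.1,"tz":3,"ax":0,"ay":0,"az":0,"fingers":1},{"tx":0,"ty":0,"tz":3,"ax":0,"ay":0,"az":0,"fingers":1},{"tx":0,"ty":0,"tz":2,"ax":0,"ay":0,"az":0,"fingers":1},{"tx":0,"ty":0,"tz":1.5,"ax":0,"ay":0,"az":0,"fingers":1},{"tx":0,"ty":0,"tz":0,"ax":0,"ay":0,"az":0,"fingers":1},{"tx":0,"ty":0,"tz":0,"ax":0,"ay":0,"az":0,"fingers":0.3},{"tx":0,"ty":0,"tz":0,"ax":0,"ay":0,"az":0,"fingers":0.3},{"tx":0,"ty":0,"tz":0,"ax":0,"ay":0,"az":0,"fingers":0.3},{"tx":0,"ty":0,"tz":0,"ax":0,"ay":0,"az":0,"fingers":0.3},{"tx":0,"ty":0,"tz":0,"ax":0,"ay":0,"az":0,"fingers":0.3}], "newtons": 60}}

```text
t: 3.2
tcp_pos: [0.574, 0.253, 0.197]
eef_rot: [179.9, 0.1, 144.6]
contact_force: [-0.1, -0.8, 5.7]
grip_width: 0.412
grip_force: 62.3
```

```bash
python3 go.py .5522 .1167 .32 180.35
```

```text
t 3.2 pos [0.574 0.253 0.197] rot [1.7991e+02 8.0000e-02 1.4460e+02] F [-0.1 -0.8  5.7] M [-0.24  0.19  0.05] w 0.412 gf 62.3 j7 32.4
turn (tool now) rad [ 0.0012  0.0018 -0.624 ]
shift cm: in present frame [ -6.14 -12.35 -12.31]  after turn [  2.26 -13.62 -12.3 ]
```

Call:
{"api": "apply_moves", "payload": {"moves": [{"tx":0,"ty":0,"tz":-2,"ax":0,"ay":0,"az":0,"fingers":0.3},{"tx":0,"ty":0,"tz":-4,"ax":0,"ay":0,"az":0,"fingers":0.3},{"tx":0,"ty":0,"tz":-4,"ax":0,"ay":0,"az":0,"fingers":0.3},{"tx":0,"ty":0,"tz":-2,"ax":0,"ay":0,"az":-0.104,"fingers":0.3},{"tx":0,"ty":0,"tz":0,"ax":0,"ay":0,"az":-0.13,"fingers":0.3},{"tx":0,"ty":0,"tz":0,"ax":0,"ay":0,"az":-0.13,"fingers":0.3},{"tx":0,"ty":0,"tz":0,"ax":0,"ay":0,"az":-0.13,"fingers":0.3},{"tx":0,"ty":0,"tz":0,"ax":0,"ay":0,"az":-0.13,"fingers":0.3}]}}

```text
t: 4.0
tcp_pos: [0.5729, 0.2528, 0.3148]
eef_rot: [-179.9, -0.1, -179.3]
contact_force: [-0.0, -0.1, -2.7]
grip_width: 0.412
grip_force: 61.3
```

Call:
{"api": "apply_moves", "payload": {"moves": [{"tx":0.56,"ty":-3.4,"tz":0,"ax":0,"ay":0,"az":0,"fingers":0.3},{"tx":0.56,"ty":-3.4,"tz":0,"ax":0,"ay":0,"az":0,"fingers":0.3},{"tx":0.56,"ty":-3.4,"tz":0,"ax":0,"ay":0,"az":0,"fingers":0.3},{"tx":0.56,"ty":-3.4,"tz":0,"ax":0,"ay":0,"az":0,"fingers":0.3},{"tx":0,"ty":0,"tz":3,"ax":0,"ay":0,"az":0,"fingers":0.3},{"tx":0,"ty":0,"tz":1,"ax":0,"ay":0,"az":0,"fingers":0.3},{"tx":0,"ty":0,"tz":0,"ax":0,"ay":0,"az":0,"fingers":0.3},{"tx":0,"ty":0,"tz":0,"ax":0,"ay":0,"az":0,"fingers":0.3}]}}

```text
t: 4.8
tcp_pos: [0.552, 0.1184, 0.2758]
eef_rot: [179.9, -0.0, -179.5]
contact_force: [0.3, 0.2, -2.4]
grip_width: 0.41
grip_force: 61.2
```

```bash
python3 go.py .5522 .1167 .265 180.35
python3 - <<'E'
from h import *
a=grab('top','a.png')['frame'];b=grab('side','b.png')['frame']
A=cv2.resize(a[200:290,235:335],(400,360),interpolation=cv2.INTER_CUBIC);B=cv2.resize(b[180:300,250:380],(390,360),interpolation=cv2.INTER_CUBIC)
cv2.imwrite('pics/ab.png',np.hstack([A,B])[:,:,::-1])
E
```

```text
t 4.8 pos [0.552  0.1184 0.2758] rot [ 1.7994e+02 -1.0000e-02 -1.7951e+02] F [ 0.3  0.2 -2.4] M [ 0.01 -0.01 -0.02] w 0.41 gf 61.2 j7 70.7
turn (tool now) rad [ 0.001  -0.0002  0.0024]
shift cm: in present frame [-0.02 -0.17  1.07]  after turn [-0.02 -0.17  1.08]
```

View pics/ab.png

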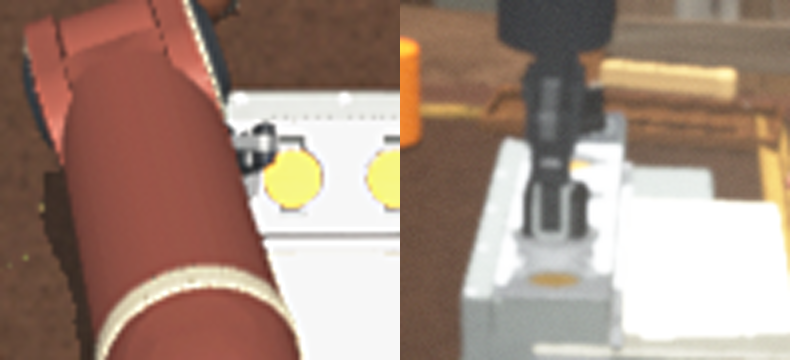

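```bash
cat > side.py <<'E'
from h import *
import sys
# args: head underside z, socket idx
def yellow(f):
    h=cv2.cvtColor(f['frame'],cv2.COLOR_RGB2HSV)
    m=cv2.inRange(h,(15,90,120),(32,255,255));m[:220]=0;m[290:]=0;m[:,:280]=0;m[:,330:]=0
    n,l,s,c=cv2.connectedComponentsWithStats(m)
    for i in range(1,n):
        if s[i,4]>15: print('yellow',s[i],onplane(f,c[i],.059)[0].round(4))
def block(f,z,row_z):
    s=telemetry.sense();p=s['tcp_pos']
    for dz in row_z:
        u,v=proj(f,[[p[0],p[1]+.018,z+dz]])[0]
        r=cv2.cvtColor(f['frame'],cv2.COLOR_RGB2GRAY)[int(round(v)),int(u)-22:int(u)+23].astype(int)
        print('row',int(round(v)),'u',round(u,1),r.tolist())
E
python3 - <<'E'
from side import *
f=grab('side')
yellow(f); block(f,.0788,(.025,.03,.035,.04))
y=onplane(f,[[0,0]],0)
E
```

```text
yellow [295 272  13   3  30] [0.5507 0.1095 0.059 ]
row 258 u 299.3 [233, 239, 239, 238, 239, 238, 237, 239, 248, 243, 222, 192, 176, 157, 136, 121, 123, 145, 170, 182, 185, 187, 187, 188, 187, 191, 187, 175, 145, 120, 110, 103, 104, 110, 127, 152, 180, 189, 207, 234, 252, 254, 254, 253, 246]
row 255 u 299.3 [213, 233, 238, 239, 238, 239, 237, 233, 242, 250, 251, 249, 239, 191, 117, 82, 112, 155, 168, 140, 106, 92, 87, 91, 90, 108, 143, 173, 167, 132, 108, 94, 82, 84, 97, 146, 203, 237, 248, 252, 254, 255, 255, 254, 249]
row 253 u 299.3 [195, 229, 237, 239, 240, 240, 239, 237, 242, 252, 254, 255, 253, 224, 133, 91, 112, 155, 166, 139, 102, 88, 90, 93, 90, 104, 140, 171, 168, 135, 105, 91, 86, 83, 106, 186, 246, 254, 255, 255, 255, 255, 255, 254, 251]
row 251 u 299.4 [154, 210, 237, 241, 240, 239, 237, 236, 234, 245, 253, 254, 253, 224, 134, 89, 114, 155, 169, 140, 101, 88, 86, 89, 89, 100, 140, 171, 167, 133, 103, 92, 86, 83, 106, 190, 249, 254, 255, 255, 255, 255, 255, 254, 253]
```

Call:
{"api": "apply_moves", "payload": {"moves": [{"tx":-0.18,"ty":-0.17,"tz":0,"ax":0,"ay":0,"az":0,"fingers":0.3},{"tx":0,"ty":0,"tz":0.6,"ax":0,"ay":0,"az":0,"fingers":0.3},{"tx":0,"ty":0,"tz":0.3,"ax":0,"ay":0,"az":0,"fingers":0.3},{"tx":0,"ty":0,"tz":0.2,"ax":0,"ay":0,"az":0,"fingers":0.3},{"tx":0,"ty":0,"tz":0.2,"ax":0,"ay":0,"az":0,"fingers":0.3},{"tx":0,"ty":0,"tz":0.1,"ax":0,"ay":0,"az":0,"fingers":0.3},{"tx":0,"ty":0,"tz":0,"ax":0,"ay":0,"az":0,"fingers":0.3}]}}

```text
t: 5.65
tcp_pos: [0.5537, 0.1152, 0.2615]
eef_rot: [-180.0, -0.0, -179.6]
contact_force: [-0.0, 0.6, -2.9]
grip_width: 0.411
grip_force: 61.2
```

```bash
python3 go.py .5538 .1167 .2575 180.35
```

```text
t 5.7 pos [0.5537 0.1152 0.2615] rot [-1.7999e+02 -2.0000e-02 -1.7964e+02] F [-0.   0.6 -2.9] M [0.04 0.02 0.  ] w 0.411 gf 61.2 j7 70.7
turn (tool now) rad [-0.0001 -0.0004  0.0002]
shift cm: in present frame [-0.01  0.15  0.4 ]  after turn [-0.01  0.15  0.4 ]
```

Call:
{"api": "apply_moves", "payload": {"moves": [{"tx":0,"ty":0.1,"tz":0.2,"ax":0,"ay":0,"az":0,"fingers":0.3},{"tx":0,"ty":0,"tz":0.3,"ax":0,"ay":0,"az":0,"fingers":0.3},{"tx":0,"ty":0,"tz":0.3,"ax":0,"ay":0,"az":0,"fingers":0.3},{"tx":0,"ty":0,"tz":0.2,"ax":0,"ay":0,"az":0,"fingers":0.3},{"tx":0,"ty":0,"tz":0.2,"ax":0,"ay":0,"az":0,"fingers":0.3},{"tx":0,"ty":0,"tz":0.1,"ax":0,"ay":0,"az":0,"fingers":0.3},{"tx":0,"ty":0,"tz":0,"ax":0,"ay":0,"az":0,"fingers":0.3}]}}

```text
t: 6.35
tcp_pos: [0.5538, 0.1164, 0.2495]
eef_rot: [180.0, 0.0, -179.6]
contact_force: [-2.3, -0.3, 4.9]
grip_width: 0.412
grip_force: 62.7
```

Call:
{"api": "apply_moves", "payload": {"moves": [{"tx":0,"ty":0,"tz":0.1,"ax":0,"ay":0,"az":0,"fingers":0.3},{"tx":0,"ty":0,"tz":0,"ax":0,"ay":0,"az":0.144,"fingers":0.3},{"tx":0,"ty":0,"tz":0,"ax":0,"ay":0,"az":0.144,"fingers":0.3},{"tx":0,"ty":0,"tz":0,"ax":0,"ay":0,"az":0.144,"fingers":0.3},{"tx":0,"ty":0,"tz":0,"ax":0,"ay":0,"az":0.144,"fingers":0.3},{"tx":0,"ty":0,"tz":0,"ax":0,"ay":0,"az":0.144,"fingers":0.3},{"tx":0,"ty":0,"tz":0,"ax":0,"ay":0,"az":0.144,"fingers":0.3},{"tx":0,"ty":0,"tz":0,"ax":0,"ay":0,"az":0.144,"fingers":0.3},{"tx":0,"ty":0,"tz":0,"ax":0,"ay":0,"az":0.144,"fingers":0.3},{"tx":0,"ty":0,"tz":0,"ax":0,"ay":0,"az":0.144,"fingers":0.3},{"tx":0,"ty":0,"tz":0,"ax":0,"ay":0,"az":0.144,"fingers":0.3},{"tx":0,"ty":0,"tz":0,"ax":0,"ay":0,"az":0.144,"fingers":0.3}]}}

```text
t: 7.55
tcp_pos: [0.5528, 0.116, 0.2495]
eef_rot: [-179.8, -0.0, 89.4]
contact_force: [-11.5, 0.2, 19.9]
grip_width: 0.411
grip_force: 64.3
```

```bash
python3 go.py .5538 .1167 .2575 90.35
```

```text
t 7.5 pos [0.5528 0.116  0.2495] rot [-1.798e+02 -2.000e-02  8.945e+01] F [-11.5   0.2  19.9] M [-0.01  2.23  0.67] w 0.411 gf 64.3 j7 5.4
turn (tool now) rad [-0.0034 -0.0004 -0.0158]
shift cm: in present frame [ 0.07  0.09 -0.8 ]  after turn [ 0.07  0.1  -0.8 ]
```

Call:
{"api": "apply_moves", "payload": {"moves": [{"tx":0,"ty":0,"tz":-0.15,"ax":0,"ay":0,"az":0,"fingers":0.3},{"tx":0,"ty":0,"tz":0,"ax":0,"ay":0,"az":0,"fingers":0.6},{"tx":0,"ty":0,"tz":0,"ax":0,"ay":0,"az":0,"fingers":0.8},{"tx":0,"ty":0,"tz":0,"ax":0,"ay":0,"az":0,"fingers":1},{"tx":0,"ty":0,"tz":-2,"ax":0,"ay":0,"az":0,"fingers":1},{"tx":0,"ty":0,"tz":-4,"ax":0,"ay":0,"az":0,"fingers":1},{"tx":0,"ty":0,"tz":-4,"ax":0,"ay":0,"az":0,"fingers":1},{"tx":0,"ty":0,"tz":0,"ax":0,"ay":0,"az":0,"fingers":1}]}}

```text
t: 8.35
tcp_pos: [0.5559, 0.1157, 0.3545]
eef_rot: [179.3, -0.1, 89.6]
contact_force: [0.8, -0.4, 0.0]
grip_width: 1.002
grip_force: 0.0
```

```bash
python3 go.py .475 .4105 .32 202.6
python3 - <<'E'
from meas import *
a=grab('top','a.png');b=grab('side','b.png')['frame']
A=cv2.resize(a['frame'][190:310,155:305],(450,360),interpolation=cv2.INTER_CUBIC);B=cv2.resize(b[230:310,270:350],(340,360),interpolation=cv2.INTER_CUBIC)
cv2.imwrite('pics/ab2.png',np.hstack([A,B])[:,:,::-1])
E
```

```text
t 8.3 pos [0.5559 0.1157 0.3545] rot [ 1.793e+02 -1.200e-01  8.958e+01] F [ 0.8 -0.4  0. ] M [-0.02  0.04  0.01] w 1.002 gf 0.0 j7 1.8
turn (tool now) rad [ 0.0101  0.0107 -1.9726]
shift cm: in present frame [29.42 -8.35  3.42]  after turn [-3.86 30.33  3.45]
```

View pics/ab2.png

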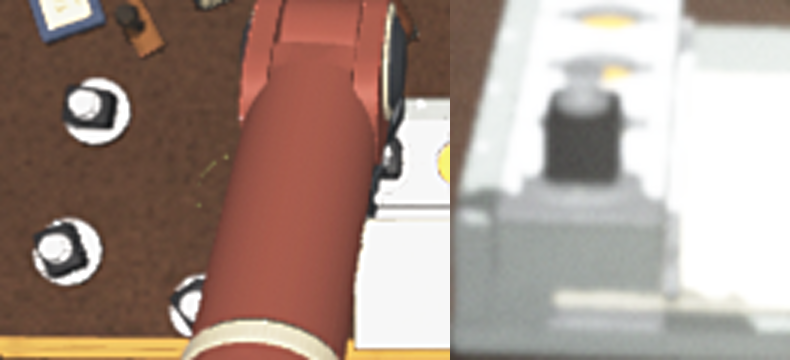

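The left crop shows the three remaining heads still in place. The right crop shows the first head seated in socket 0 with its block upright. The next one is head 4.

```bash
python3 go.py .4238 .2819 .32 215.4
```

```text
t 8.4 pos [0.554  0.1161 0.35  ] rot [ 1.7987e+02 -4.0000e-02  8.9600e+01] F [-0.4 -0.2 -0.4] M [ 0.03 -0.01 -0.02] w 1.002 gf 0.0 j7 1.8
turn (tool now) rad [ 2.0000e-03  2.0000e-03 -2.1956e+00]
shift cm: in present frame [ 16.48 -13.14   2.98]  after turn [ 1.01 21.05  3.  ]
```

Call:
{"api": "apply_moves", "payload": {"moves": [{"tx":3.3,"ty":-2.63,"tz":0,"ax":0,"ay":0,"az":0,"fingers":1},{"tx":3.3,"ty":-2.63,"tz":0,"ax":0,"ay":0,"az":0,"fingers":1},{"tx":3.3,"ty":-2.63,"tz":0,"ax":0,"ay":0,"az":0,"fingers":1},{"tx":3.3,"ty":-2.63,"tz":0,"ax":0,"ay":0,"az":0,"fingers":1},{"tx":3.3,"ty":-2.63,"tz":0,"ax":0,"ay":0,"az":0,"fingers":1},{"tx":0,"ty":0,"tz":0,"ax":0,"ay":0,"az":-0.146,"fingers":1},{"tx":0,"ty":0,"tz":0,"ax":0,"ay":0,"az":-0.146,"fingers":1},{"tx":0,"ty":0,"tz":0,"ax":0,"ay":0,"az":-0.146,"fingers":1},{"tx":0,"ty":0,"tz":0,"ax":0,"ay":0,"az":-0.146,"fingers":1},{"tx":0,"ty":0,"tz":0,"ax":0,"ay":0,"az":-0.146,"fingers":1},{"tx":0,"ty":0,"tz":0,"ax":0,"ay":0,"az":-0.146,"fingers":1},{"tx":0,"ty":0,"tz":0,"ax":0,"ay":0,"az":-0.146,"fingers":1}]}}

```text
t: 9.65
tcp_pos: [0.4229, 0.2819, 0.3475]
eef_rot: [-179.8, -0.1, 148.5]
contact_force: [-0.3, -0.2, -0.9]
grip_width: 1.0
grip_force: 0.0
```

Call:
{"api": "apply_moves", "payload": {"moves": [{"tx":0,"ty":0,"tz":0,"ax":0,"ay":0,"az":-0.147,"fingers":1},{"tx":0,"ty":0,"tz":0,"ax":0,"ay":0,"az":-0.147,"fingers":1},{"tx":0,"ty":0,"tz":0,"ax":0,"ay":0,"az":-0.147,"fingers":1},{"tx":0,"ty":0,"tz":0,"ax":0,"ay":0,"az":-0.147,"fingers":1},{"tx":0,"ty":0,"tz":0,"ax":0,"ay":0,"az":-0.147,"fingers":1},{"tx":0,"ty":0,"tz":2,"ax":0,"ay":0,"az":-0.147,"fingers":1},{"tx":0,"ty":0,"tz":3,"ax":0,"ay":0,"az":-0.147,"fingers":1},{"tx":0,"ty":0,"tz":1.5,"ax":0,"ay":0,"az":-0.147,"fingers":1},{"tx":0,"ty":0,"tz":0,"ax":0,"ay":0,"az":0,"fingers":1},{"tx":0,"ty":0,"tz":0,"ax":0,"ay":0,"az":0,"fingers":1},{"tx":0,"ty":0,"tz":0,"ax":0,"ay":0,"az":0,"fingers":1}]}}

```text
t: 10.75
tcp_pos: [0.4236, 0.2823, 0.2847]
eef_rot: [180.0, 0.1, -144.6]
contact_force: [-0.4, -0.1, -0.5]
grip_width: 0.995
grip_force: 0.0
```

```bash
python3 go.py .4238 .2819 .198 215.4
python3 - <<'E'
from h import *
f=grab('top','a.png');
E
```

```text
t 10.8 pos [0.4236 0.2823 0.2847] rot [ 1.7999e+02  6.0000e-02 -1.4458e+02] F [-0.4 -0.1 -0.5] M [-0.01  0.03  0.02] w 0.995 gf 0.0 j7 80.4
turn (tool now) rad [0.0001 0.001  0.0004]
shift cm: in present frame [ 0.02 -0.05  8.67]  after turn [ 0.01 -0.05  8.67]
```

Call:
{"api": "apply_moves", "payload": {"moves": [{"tx":0,"ty":0,"tz":3,"ax":0,"ay":0,"az":0,"fingers":1},{"tx":0,"ty":0,"tz":3,"ax":0,"ay":0,"az":0,"fingers":1},{"tx":0,"ty":0,"tz":1.7,"ax":0,"ay":0,"az":0,"fingers":1},{"tx":0,"ty":0,"tz":1,"ax":0,"ay":0,"az":0,"fingers":1},{"tx":0,"ty":0,"tz":0,"ax":0,"ay":0,"az":0,"fingers":1},{"tx":0,"ty":0,"tz":0,"ax":0,"ay":0,"az":0,"fingers":0.3},{"tx":0,"ty":0,"tz":0,"ax":0,"ay":0,"az":0,"fingers":0.3},{"tx":0,"ty":0,"tz":0,"ax":0,"ay":0,"az":0,"fingers":0.3},{"tx":0,"ty":0,"tz":0,"ax":0,"ay":0,"az":0,"fingers":0.3},{"tx":0,"ty":0,"tz":0,"ax":0,"ay":0,"az":0,"fingers":0.3}]}}

```text
t: 11.8
tcp_pos: [0.4238, 0.2823, 0.1982]
eef_rot: [-180.0, 0.1, -144.5]
contact_force: [-0.5, 0.3, 5.4]
grip_width: 0.413
grip_force: 61.4
```

```bash
python3 go.py .552 .0463 .34 180.35
```

```text
t 11.8 pos [0.4238 0.2823 0.1982] rot [-1.7999e+02  1.2000e-01 -1.4448e+02] F [-0.5  0.3  5.4] M [-0.05  0.08  0.02] w 0.413 gf 61.4 j7 78.3
turn (tool now) rad [5.000e-04 2.000e-03 6.138e-01]
shift cm: in present frame [  3.24 -26.66 -14.18]  after turn [-12.68 -23.67 -14.18]
```

Call:
{"api": "apply_moves", "payload": {"moves": [{"tx":0,"ty":0,"tz":-2,"ax":0,"ay":0,"az":0,"fingers":0.3},{"tx":0,"ty":0,"tz":-4,"ax":0,"ay":0,"az":0,"fingers":0.3},{"tx":0,"ty":0,"tz":-4,"ax":0,"ay":0,"az":0,"fingers":0.3},{"tx":0,"ty":0,"tz":-4,"ax":0,"ay":0,"az":0,"fingers":0.3},{"tx":0,"ty":0,"tz":0,"ax":0,"ay":0,"az":0.123,"fingers":0.3},{"tx":0,"ty":0,"tz":0,"ax":0,"ay":0,"az":0.123,"fingers":0.3},{"tx":0,"ty":0,"tz":0,"ax":0,"ay":0,"az":0.123,"fingers":0.3},{"tx":0,"ty":0,"tz":0,"ax":0,"ay":0,"az":0.123,"fingers":0.3},{"tx":0,"ty":0,"tz":0,"ax":0,"ay":0,"az":0.122,"fingers":0.3}]}}

```text
t: 12.7
tcp_pos: [0.4228, 0.2817, 0.3366]
eef_rot: [-179.9, -0.1, -179.9]
contact_force: [-1.1, -0.1, -3.1]
grip_width: 0.41
grip_force: 60.6
```

Call:
{"api": "apply_moves", "payload": {"moves": [{"tx":-2.11,"ty":-3.94,"tz":0,"ax":0,"ay":0,"az":0,"fingers":0.3},{"tx":-2.11,"ty":-3.94,"tz":0,"ax":0,"ay":0,"az":0,"fingers":0.3},{"tx":-2.11,"ty":-3.94,"tz":0,"ax":0,"ay":0,"az":0,"fingers":0.3},{"tx":-2.11,"ty":-3.94,"tz":0,"ax":0,"ay":0,"az":0,"fingers":0.3},{"tx":-2.11,"ty":-3.94,"tz":0,"ax":0,"ay":0,"az":0,"fingers":0.3},{"tx":-2.11,"ty":-3.94,"tz":0,"ax":0,"ay":0,"az":0,"fingers":0.3},{"tx":0,"ty":0,"tz":3,"ax":0,"ay":0,"az":0,"fingers":0.3},{"tx":0,"ty":0,"tz":3,"ax":0,"ay":0,"az":0,"fingers":0.3},{"tx":0,"ty":0,"tz":0,"ax":0,"ay":0,"az":0,"fingers":0.3},{"tx":0,"ty":0,"tz":0,"ax":0,"ay":0,"az":0,"fingers":0.3},{"tx":0,"ty":0,"tz":0,"ax":0,"ay":0,"az":0,"fingers":0.3}]}}

```text
t: 13.8
tcp_pos: [0.5519, 0.047, 0.2786]
eef_rot: [180.0, 0.1, -179.6]
contact_force: [-0.4, -0.0, -3.8]
grip_width: 0.41
grip_force: 60.7
```

```bash
python3 go.py .552 .0463 .265 180.35
python3 - <<'E'
from side import *
f=grab('side','b.png')
yellow(f); block(f,.084,(.03,.04,.045,.062))
a=grab('top','a.png')
A=cv2.resize(a['frame'][200:300,260:410],(540,360),interpolation=cv2.INTER_CUBIC);B=cv2.resize(f['frame'][200:310,260:340],(260,360),interpolation=cv2.INTER_CUBIC)
cv2.imwrite('pics/ab3.png',np.hstack([A,B])[:,:,::-1])
E
```

```text
t 13.8 pos [0.5519 0.047  0.2786] rot [ 1.7998e+02  1.5000e-01 -1.7959e+02] F [-0.4 -0.  -3.8] M [ 0.06 -0.04  0.01] w 0.41 gf 60.7 j7 82.2
turn (tool now) rad [0.0004 0.0026 0.001 ]
shift cm: in present frame [-0.   -0.07  1.36]  after turn [-0.01 -0.07  1.36]
row 240 u 302.0 [109, 159, 216, 235, 238, 239, 240, 238, 238, 243, 251, 254, 254, 251, 218, 136, 89, 109, 154, 166, 138, 104, 85, 85, 89, 91, 125, 170, 177, 144, 108, 93, 84, 77, 103, 180, 243, 253, 254, 255, 255, 255, 254, 251, 226]
row 235 u 302.0 [99, 140, 198, 229, 238, 238, 238, 238, 237, 243, 251, 254, 253, 228, 142, 90, 115, 155, 166, 136, 98, 83, 81, 82, 84, 117, 160, 169, 145, 103, 87, 77, 76, 93, 165, 233, 250, 252, 252, 254, 254, 254, 253, 241, 226]
row 233 u 302.1 [97, 119, 163, 216, 233, 237, 236, 237, 238, 238, 244, 250, 247, 215, 133, 89, 105, 151, 165, 136, 101, 85, 82, 77, 87, 111, 150, 167, 139, 100, 77, 75, 74, 83, 133, 194, 228, 234, 243, 251, 253, 253, 252, 237, 195]
row 225 u 302.1 [89, 87, 86, 88, 94, 115, 126, 120, 105, 98, 98, 110, 133, 145, 139, 118, 94, 81, 81, 78, 77, 79, 78, 77, 82, 81, 80, 84, 87, 98, 103, 109, 111, 127, 144, 148, 144, 145, 153, 158, 157, 156, 158, 161, 149]
```

View pics/ab3.png

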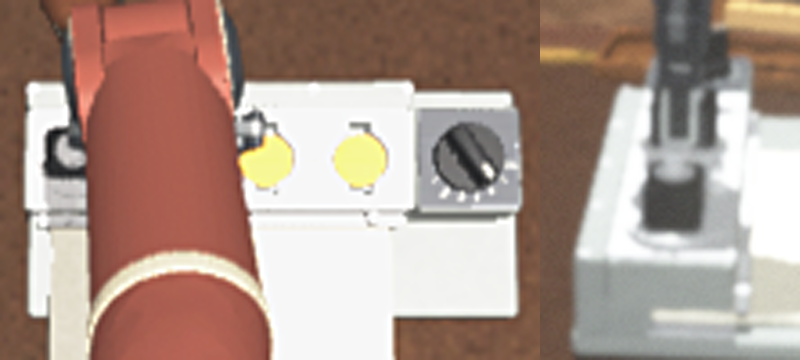

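The left crop shows socket 0's head with its long side along y, i.e. turned to lock. The right crop shows head 4 hanging over socket 1. I'll insert it.

Call:
{"api": "apply_moves", "payload": {"moves": [{"tx":-0.2,"ty":-0.07,"tz":0.6,"ax":0,"ay":0,"az":0,"fingers":0.3},{"tx":0,"ty":0,"tz":0.5,"ax":0,"ay":0,"az":0,"fingers":0.3},{"tx":0,"ty":0,"tz":0.2,"ax":0,"ay":0,"az":0,"fingers":0.3},{"tx":0,"ty":0,"tz":0.2,"ax":0,"ay":0,"az":0,"fingers":0.3},{"tx":0,"ty":0,"tz":0.2,"ax":0,"ay":0,"az":0,"fingers":0.3},{"tx":0,"ty":0,"tz":0,"ax":0,"ay":0,"az":0,"fingers":0.3},{"tx":0,"ty":0,"tz":0,"ax":0,"ay":0,"az":0,"fingers":0.3}]}}

```text
t: 14.6
tcp_pos: [0.5535, 0.0458, 0.2602]
eef_rot: [-180.0, -0.0, -179.6]
contact_force: [-0.7, -0.5, -1.8]
grip_width: 0.407
grip_force: 60.7
```

Call:
{"api": "apply_moves", "payload": {"moves": [{"tx":0,"ty":0,"tz":0.4,"ax":0,"ay":0,"az":0,"fingers":0.3},{"tx":0,"ty":0,"tz":0.3,"ax":0,"ay":0,"az":0,"fingers":0.3},{"tx":0,"ty":0,"tz":0.3,"ax":0,"ay":0,"az":0,"fingers":0.3},{"tx":0,"ty":0,"tz":0.15,"ax":0,"ay":0,"az":0,"fingers":0.3},{"tx":0,"ty":0,"tz":0,"ax":0,"ay":0,"az":0,"fingers":0.3},{"tx":0,"ty":0,"tz":0,"ax":0,"ay":0,"az":0,"fingers":0.3}]}}

```text
t: 15.2
tcp_pos: [0.5538, 0.0458, 0.2507]
eef_rot: [180.0, 0.1, -179.6]
contact_force: [-3.8, -0.1, 12.1]
grip_width: 0.411
grip_force: 62.8
```

Call:
{"api": "apply_moves", "payload": {"moves": [{"tx":0.1,"ty":0,"tz":0.05,"ax":0,"ay":0,"az":0.144,"fingers":0.3},{"tx":0,"ty":0,"tz":0,"ax":0,"ay":0,"az":0.144,"fingers":0.3},{"tx":0,"ty":0,"tz":0,"ax":0,"ay":0,"az":0.144,"fingers":0.3},{"tx":0,"ty":0,"tz":0,"ax":0,"ay":0,"az":0.144,"fingers":0.3},{"tx":0,"ty":-0.1,"tz":0,"ax":0,"ay":0,"az":0.144,"fingers":0.3},{"tx":0,"ty":0,"tz":0,"ax":0,"ay":0,"az":0.144,"fingers":0.3},{"tx":0,"ty":0,"tz":0,"ax":0,"ay":0,"az":0.144,"fingers":0.3},{"tx":0,"ty":0,"tz":0,"ax":0,"ay":0,"az":0.144,"fingers":0.3},{"tx":0,"ty":0,"tz":0,"ax":0,"ay":0,"az":0.144,"fingers":0.3},{"tx":0,"ty":0,"tz":0,"ax":0,"ay":0,"az":0.144,"fingers":0.3},{"tx":0,"ty":0,"tz":0,"ax":0,"ay":0,"az":0.144,"fingers":0.3}]}}

```text
t: 16.3
tcp_pos: [0.5525, 0.0446, 0.2507]
eef_rot: [179.9, -0.0, 89.4]
contact_force: [-6.8, 0.6, 19.3]
grip_width: 0.413
grip_force: 63.8
```

```bash
python3 go.py .5538 .0463 .2575 90.35
```

```text
t 16.3 pos [0.5525 0.0446 0.2507] rot [ 1.799e+02 -3.000e-02  8.944e+01] F [-6.8  0.6 19.3] M [-0.07  1.79  0.68] w 0.413 gf 63.8 j7 17.6
turn (tool now) rad [ 0.0018 -0.0005 -0.0159]
shift cm: in present frame [ 0.17  0.13 -0.68]  after turn [ 0.17  0.14 -0.68]
```

Call:
{"api": "apply_moves", "payload": {"moves": [{"tx":0,"ty":0,"tz":-0.15,"ax":0,"ay":0,"az":0,"fingers":0.3},{"tx":0,"ty":0,"tz":0,"ax":0,"ay":0,"az":0,"fingers":0.6},{"tx":0,"ty":0,"tz":0,"ax":0,"ay":0,"az":0,"fingers":0.8},{"tx":0,"ty":0,"tz":0,"ax":0,"ay":0,"az":0,"fingers":1},{"tx":0,"ty":0,"tz":-2,"ax":0,"ay":0,"az":0,"fingers":1},{"tx":0,"ty":0,"tz":-4,"ax":0,"ay":0,"az":0,"fingers":1},{"tx":0,"ty":0,"tz":-4,"ax":0,"ay":0,"az":0,"fingers":1},{"tx":0,"ty":0,"tz":0,"ax":0,"ay":0,"az":0,"fingers":1},{"tx":0,"ty":0,"tz":0,"ax":0,"ay":0,"az":0,"fingers":1}]}}

```text
t: 17.2
tcp_pos: [0.552, 0.045, 0.3503]
eef_rot: [179.9, -0.0, 89.6]
contact_force: [-0.3, 0.6, -0.5]
grip_width: 0.995
grip_force: 0.0
```

```bash
python3 go.py .4743 .4096 .32 202.6
python3 - <<'E'
from meas import *
f=grab('top','c.png')
heads(f,[(187,227),(177,273)])
E
```

```text
t 17.2 pos [0.552  0.045  0.3503] rot [ 1.7991e+02 -3.0000e-02  8.9610e+01] F [-0.3  0.6 -0.5] M [-0.01 -0.02 -0.03] w 0.995 gf 0.0 j7 13.0
turn (tool now) rad [ 1.600e-03  1.200e-03 -1.972e+00]
shift cm: in present frame [36.41 -8.02  3.03]  after turn [-6.84 36.65  3.03]
px [186.6 226.7] collar [0.606  0.3887] r px 11.5 block c [0.6024 0.3858] size [47.8 33.4] ang 87.6
px [176.9 273.4] collar [0.4743 0.4096] r px 11.7 block c [0.473  0.4038] size [43.2 35.6] ang 22.0
```

Call:
{"api": "apply_moves", "payload": {"moves": [{"tx":4.55,"ty":-1.015,"tz":0,"ax":0,"ay":0,"az":0,"fingers":1},{"tx":4.55,"ty":-1.015,"tz":0,"ax":0,"ay":0,"az":0,"fingers":1},{"tx":4.55,"ty":-1.015,"tz":0,"ax":0,"ay":0,"az":0,"fingers":1},{"tx":4.55,"ty":-1.015,"tz":0,"ax":0,"ay":0,"az":0,"fingers":1},{"tx":4.55,"ty":-1.015,"tz":0,"ax":0,"ay":0,"az":0,"fingers":1},{"tx":4.55,"ty":-1.015,"tz":0,"ax":0,"ay":0,"az":0,"fingers":1},{"tx":4.55,"ty":-1.015,"tz":0,"ax":0,"ay":0,"az":0,"fingers":1},{"tx":4.55,"ty":-1.015,"tz":0,"ax":0,"ay":0,"az":0,"fingers":1},{"tx":0,"ty":0,"tz":0,"ax":0,"ay":0,"az":-0.141,"fingers":1},{"tx":0,"ty":0,"tz":0,"ax":0,"ay":0,"az":-0.141,"fingers":1},{"tx":0,"ty":0,"tz":0,"ax":0,"ay":0,"az":-0.141,"fingers":1},{"tx":0,"ty":0,"tz":0,"ax":0,"ay":0,"az":-0.141,"fingers":1}]}}

```text
t: 18.45
tcp_pos: [0.4727, 0.4095, 0.3473]
eef_rot: [-179.7, 0.0, 122.3]
contact_force: [1.2, 0.0, 0.6]
grip_width: 0.995
grip_force: 0.0
```

Call:
{"api": "apply_moves", "payload": {"moves": [{"tx":0,"ty":0,"tz":0,"ax":0,"ay":0,"az":-0.141,"fingers":1},{"tx":0,"ty":0,"tz":0,"ax":0,"ay":0,"az":-0.141,"fingers":1},{"tx":0,"ty":0,"tz":0,"ax":0,"ay":0,"az":-0.141,"fingers":1},{"tx":0,"ty":0,"tz":0,"ax":0,"ay":0,"az":-0.141,"fingers":1},{"tx":0,"ty":0,"tz":0,"ax":0,"ay":0,"az":-0.141,"fingers":1},{"tx":0,"ty":0,"tz":0,"ax":0,"ay":0,"az":-0.141,"fingers":1},{"tx":0,"ty":0,"tz":0,"ax":0,"ay":0,"az":-0.141,"fingers":1},{"tx":0,"ty":0,"tz":2,"ax":0,"ay":0,"az":-0.141,"fingers":1},{"tx":0,"ty":0,"tz":3,"ax":0,"ay":0,"az":-0.141,"fingers":1},{"tx":0,"ty":0,"tz":1.5,"ax":0,"ay":0,"az":-0.141,"fingers":1},{"tx":0,"ty":0,"tz":0,"ax":0,"ay":0,"az":0,"fingers":1},{"tx":0,"ty":0,"tz":0,"ax":0,"ay":0,"az":0,"fingers":1}]}}

```text
t: 19.65
tcp_pos: [0.4732, 0.4093, 0.2835]
eef_rot: [-180.0, -0.1, -157.5]
contact_force: [0.2, 0.3, 0.2]
grip_width: 1.001
grip_force: 0.0
```

```bash
python3 go.py .4733 .4096 .198 202.4
```

```text
t 19.6 pos [0.4732 0.4093 0.2835] rot [-1.7999e+02 -1.5000e-01 -1.5748e+02] F [0.2 0.3 0.2] M [ 0.04 -0.01  0.06] w 1.001 gf 0.0 j7 68.9
turn (tool now) rad [-0.0002 -0.0025  0.0021]
shift cm: in present frame [-0.04  0.03  8.55]  after turn [-0.02  0.03  8.55]
```

Call:
{"api": "apply_moves", "payload": {"moves": [{"tx":0,"ty":0,"tz":3,"ax":0,"ay":0,"az":0,"fingers":1},{"tx":0,"ty":0,"tz":3,"ax":0,"ay":0,"az":0,"fingers":1},{"tx":0,"ty":0,"tz":1.6,"ax":0,"ay":0,"az":0,"fingers":1},{"tx":0,"ty":0,"tz":1,"ax":0,"ay":0,"az":0,"fingers":1},{"tx":0,"ty":0,"tz":0,"ax":0,"ay":0,"az":0,"fingers":1},{"tx":0,"ty":0,"tz":0,"ax":0,"ay":0,"az":0,"fingers":0.3},{"tx":0,"ty":0,"tz":0,"ax":0,"ay":0,"az":0,"fingers":0.3},{"tx":0,"ty":0,"tz":0,"ax":0,"ay":0,"az":0,"fingers":0.3},{"tx":0,"ty":0,"tz":0,"ax":0,"ay":0,"az":0,"fingers":0.3},{"tx":0,"ty":0,"tz":0,"ax":0,"ay":0,"az":0,"fingers":0.3}]}}

```text
t: 20.65
tcp_pos: [0.4737, 0.4098, 0.1999]
eef_rot: [180.0, 0.1, -157.3]
contact_force: [0.2, -1.2, 5.0]
grip_width: 0.407
grip_force: 61.8
```

```bash
python3 go.py .5535 -.0242 .34 180.35
```

```text
t 20.6 pos [0.4737 0.4098 0.1999] rot [ 1.7996e+02  1.2000e-01 -1.5731e+02] F [ 0.2 -1.2  5. ] M [-0.06  0.09  0.01] w 0.407 gf 61.8 j7 68.8
turn (tool now) rad [0.0011 0.002  0.3898]
shift cm: in present frame [  9.34 -43.11 -14.06]  after turn [ -7.72 -43.44 -14.01]
```

Call:
{"api": "apply_moves", "payload": {"moves": [{"tx":0,"ty":0,"tz":-2,"ax":0,"ay":0,"az":0,"fingers":0.3},{"tx":0,"ty":0,"tz":-4,"ax":0,"ay":0,"az":0,"fingers":0.3},{"tx":0,"ty":0,"tz":-4,"ax":0,"ay":0,"az":0,"fingers":0.3},{"tx":0,"ty":0,"tz":-4,"ax":0,"ay":0,"az":0,"fingers":0.3},{"tx":0,"ty":0,"tz":-1,"ax":0,"ay":0,"az":0.13,"fingers":0.3},{"tx":0,"ty":0,"tz":0,"ax":0,"ay":0,"az":0.13,"fingers":0.3},{"tx":0,"ty":0,"tz":0,"ax":0,"ay":0,"az":0.13,"fingers":0.3}]}}

```text
t: 21.35
tcp_pos: [0.4728, 0.4091, 0.3486]
eef_rot: [-180.0, -0.1, -180.0]
contact_force: [0.2, -0.6, -3.2]
grip_width: 0.412
grip_force: 60.9
```

Call:
{"api": "apply_moves", "payload": {"moves": [{"tx":-0.77,"ty":-4.34,"tz":0,"ax":0,"ay":0,"az":0,"fingers":0.3},{"tx":-0.77,"ty":-4.34,"tz":0,"ax":0,"ay":0,"az":0,"fingers":0.3},{"tx":-0.77,"ty":-4.34,"tz":0,"ax":0,"ay":0,"az":0,"fingers":0.3},{"tx":-0.77,"ty":-4.34,"tz":0,"ax":0,"ay":0,"az":0,"fingers":0.3},{"tx":-0.77,"ty":-4.34,"tz":0,"ax":0,"ay":0,"az":0,"fingers":0.3},{"tx":-0.77,"ty":-4.34,"tz":0,"ax":0,"ay":0,"az":0,"fingers":0.3},{"tx":-0.77,"ty":-4.34,"tz":0,"ax":0,"ay":0,"az":0,"fingers":0.3},{"tx":-0.77,"ty":-4.34,"tz":0,"ax":0,"ay":0,"az":0,"fingers":0.3},{"tx":-0.77,"ty":-4.34,"tz":0,"ax":0,"ay":0,"az":0,"fingers":0.3},{"tx":-0.77,"ty":-4.34,"tz":0,"ax":0,"ay":0,"az":0,"fingers":0.3}]}}

```text
t: 22.35
tcp_pos: [0.5525, -0.0257, 0.348]
eef_rot: [180.0, -0.1, -179.6]
contact_force: [0.7, -0.0, -4.1]
grip_width: 0.415
grip_force: 61.0
```

Call:
{"api": "apply_moves", "payload": {"moves": [{"tx":0,"ty":0,"tz":0,"ax":0,"ay":0,"az":0,"fingers":0.3},{"tx":0,"ty":0,"tz":3,"ax":0,"ay":0,"az":0,"fingers":0.3},{"tx":0,"ty":0,"tz":3,"ax":0,"ay":0,"az":0,"fingers":0.3},{"tx":0,"ty":0,"tz":0,"ax":0,"ay":0,"az":0,"fingers":0.3},{"tx":0,"ty":0,"tz":0,"ax":0,"ay":0,"az":0,"fingers":0.3},{"tx":0,"ty":0,"tz":0,"ax":0,"ay":0,"az":0,"fingers":0.3}]}}

```text
t: 22.95
tcp_pos: [0.5536, -0.0239, 0.29]
eef_rot: [-180.0, 0.2, -179.6]
contact_force: [-0.1, -0.1, -2.9]
grip_width: 0.41
grip_force: 61.1
```

```bash
python3 go.py .553 -.0240 .265 180.35
python3 - <<'E'
from side import *
f=grab('side','b.png')
block(f,telemetry.sense()['tcp_pos'][2]-.199,(.03,.035,.04))
E
```

```text
t 22.9 pos [ 0.5536 -0.0239  0.29  ] rot [-1.7999e+02  1.5000e-01 -1.7963e+02] F [-0.1 -0.1 -2.9] M [-0.   -0.04 -0.03] w 0.41 gf 61.1 j7 94.4
turn (tool now) rad [-0.0002  0.0026  0.0003]
shift cm: in present frame [ 0.06 -0.01  2.5 ]  after turn [ 0.06 -0.01  2.5 ]
row 224 u 303.5 [87, 85, 84, 87, 91, 93, 93, 94, 91, 95, 106, 144, 194, 207, 165, 103, 82, 114, 152, 163, 139, 121, 110, 111, 109, 126, 154, 163, 141, 108, 86, 73, 75, 107, 155, 176, 171, 164, 166, 164, 158, 157, 157, 151, 126]
row 222 u 303.6 [97, 92, 94, 98, 97, 100, 100, 99, 98, 101, 102, 118, 141, 146, 114, 79, 76, 113, 147, 151, 123, 90, 85, 86, 84, 100, 135, 159, 143, 107, 85, 73, 73, 68, 77, 81, 93, 124, 159, 172, 169, 160, 153, 150, 131]
row 220 u 303.6 [106, 106, 106, 109, 106, 106, 105, 108, 111, 110, 116, 129, 139, 138, 110, 77, 76, 109, 144, 149, 123, 95, 85, 87, 83, 98, 138, 158, 143, 110, 85, 74, 67, 65, 69, 72, 78, 112, 158, 174, 162, 154, 150, 149, 128]
```

Call:
{"api": "apply_moves", "payload": {"moves": [{"tx":0.1,"ty":0,"tz":1.5,"ax":0,"ay":0,"az":0,"fingers":0.3},{"tx":0,"ty":0,"tz":0.7,"ax":0,"ay":0,"az":0,"fingers":0.3},{"tx":0,"ty":0,"tz":0.2,"ax":0,"ay":0,"az":0,"fingers":0.3},{"tx":0,"ty":0,"tz":0.2,"ax":0,"ay":0,"az":0,"fingers":0.3},{"tx":0,"ty":0,"tz":0.2,"ax":0,"ay":0,"az":0,"fingers":0.3},{"tx":0,"ty":0,"tz":0,"ax":0,"ay":0,"az":0,"fingers":0.3},{"tx":0,"ty":0,"tz":0,"ax":0,"ay":0,"az":0,"fingers":0.3}]}}

```text
t: 23.7
tcp_pos: [0.5521, -0.024, 0.2609]
eef_rot: [-180.0, 0.0, -179.6]
contact_force: [0.4, -0.3, -2.3]
grip_width: 0.413
grip_force: 61.3
```

Call:
{"api": "apply_moves", "payload": {"moves": [{"tx":0,"ty":0,"tz":0.4,"ax":0,"ay":0,"az":0,"fingers":0.3},{"tx":0,"ty":0,"tz":0.3,"ax":0,"ay":0,"az":0,"fingers":0.3},{"tx":0,"ty":0,"tz":0.2,"ax":0,"ay":0,"az":0,"fingers":0.3},{"tx":0,"ty":0,"tz":0.15,"ax":0,"ay":0,"az":0,"fingers":0.3},{"tx":0,"ty":0,"tz":0,"ax":0,"ay":0,"az":0,"fingers":0.3},{"tx":0,"ty":0,"tz":0,"ax":0,"ay":0,"az":0,"fingers":0.3}]}}

```text
t: 24.3
tcp_pos: [0.5523, -0.0241, 0.2524]
eef_rot: [180.0, 0.1, -179.7]
contact_force: [-2.6, 0.3, 13.2]
grip_width: 0.405
grip_force: 63.1
```

Call:
{"api": "apply_moves", "payload": {"moves": [{"tx":0.05,"ty":0,"tz":0.05,"ax":0,"ay":0,"az":0.144,"fingers":0.3},{"tx":0,"ty":0,"tz":0,"ax":0,"ay":0,"az":0.144,"fingers":0.3},{"tx":0,"ty":0,"tz":0,"ax":0,"ay":0,"az":0.144,"fingers":0.3},{"tx":0,"ty":0,"tz":0,"ax":0,"ay":0,"az":0.144,"fingers":0.3},{"tx":0,"ty":-0.05,"tz":0,"ax":0,"ay":0,"az":0.144,"fingers":0.3},{"tx":0,"ty":0,"tz":0,"ax":0,"ay":0,"az":0.144,"fingers":0.3},{"tx":0,"ty":0,"tz":0,"ax":0,"ay":0,"az":0.144,"fingers":0.3},{"tx":0,"ty":0,"tz":0,"ax":0,"ay":0,"az":0.144,"fingers":0.3},{"tx":0,"ty":0,"tz":0,"ax":0,"ay":0,"az":0.144,"fingers":0.3},{"tx":0,"ty":0,"tz":0,"ax":0,"ay":0,"az":0.144,"fingers":0.3},{"tx":0,"ty":0,"tz":0,"ax":0,"ay":0,"az":0.144,"fingers":0.3},{"tx":0,"ty":0,"tz":0,"ax":0,"ay":0,"az":0,"fingers":0.3}]}}

```text
t: 25.5
tcp_pos: [0.5521, -0.0258, 0.2523]
eef_rot: [179.7, 0.1, 89.4]
contact_force: [-1.8, -1.1, 13.9]
grip_width: 0.407
grip_force: 63.5
```

```bash
python3 go.py .5525 -.024 .2575 90.35
```

```text
t 25.5 pos [ 0.5521 -0.0258  0.2523] rot [1.7974e+02 1.3000e-01 8.9440e+01] F [-1.8 -1.1 13.9] M [-0.25  0.65 -0.13] w 0.407 gf 63.5 j7 29.6
turn (tool now) rad [ 0.0045  0.0023 -0.0159]
shift cm: in present frame [ 0.18  0.04 -0.52]  after turn [ 0.18  0.04 -0.52]
```

Call:
{"api": "apply_moves", "payload": {"moves": [{"tx":0,"ty":0,"tz":-0.15,"ax":0,"ay":0,"az":0,"fingers":0.3},{"tx":0,"ty":0,"tz":0,"ax":0,"ay":0,"az":0,"fingers":0.6},{"tx":0,"ty":0,"tz":0,"ax":0,"ay":0,"az":0,"fingers":0.8},{"tx":0,"ty":0,"tz":0,"ax":0,"ay":0,"az":0,"fingers":1},{"tx":0,"ty":0,"tz":-2,"ax":0,"ay":0,"az":0,"fingers":1},{"tx":0,"ty":0,"tz":-4,"ax":0,"ay":0,"az":0,"fingers":1},{"tx":0,"ty":0,"tz":-4,"ax":0,"ay":0,"az":0,"fingers":1},{"tx":0,"ty":0,"tz":0,"ax":0,"ay":0,"az":0,"fingers":1},{"tx":0,"ty":0,"tz":0,"ax":0,"ay":0,"az":0,"fingers":1}]}}

```text
t: 26.4
tcp_pos: [0.5512, -0.0242, 0.3517]
eef_rot: [179.9, -0.0, 89.6]
contact_force: [-1.0, 0.1, -0.2]
grip_width: 1.002
grip_force: 0.0
```

```bash
python3 go.py .605 .3887 .32 84.4
python3 - <<'E'
from meas import *
f=grab('top','c.png')
heads(f,[(187,227)])
E
```

```text
t 26.4 pos [ 0.5512 -0.0242  0.3517] rot [ 1.7993e+02 -3.0000e-02  8.9630e+01] F [-1.   0.1 -0.2] M [0.08 0.04 0.02] w 1.002 gf 0.0 j7 24.2
turn (tool now) rad [ 0.0012 -0.0006  0.0913]
shift cm: in present frame [41.32  5.11  3.19]  after turn [41.62  1.33  3.17]
px [186.6 226.7] collar [0.6059 0.3886] r px 11.6 block c [0.6025 0.3856] size [47.  32.9] ang 86.6
```

Call:
{"api": "apply_moves", "payload": {"moves": [{"tx":4.59,"ty":0.57,"tz":0,"ax":0,"ay":0,"az":0,"fingers":1},{"tx":4.59,"ty":0.57,"tz":0,"ax":0,"ay":0,"az":0,"fingers":1},{"tx":4.59,"ty":0.57,"tz":0,"ax":0,"ay":0,"az":0,"fingers":1},{"tx":4.59,"ty":0.57,"tz":0,"ax":0,"ay":0,"az":0,"fingers":1},{"tx":4.59,"ty":0.57,"tz":0,"ax":0,"ay":0,"az":0,"fingers":1},{"tx":4.59,"ty":0.57,"tz":0,"ax":0,"ay":0,"az":0,"fingers":1},{"tx":4.59,"ty":0.57,"tz":0,"ax":0,"ay":0,"az":0,"fingers":1},{"tx":4.59,"ty":0.57,"tz":0,"ax":0,"ay":0,"az":0,"fingers":1},{"tx":4.59,"ty":0.57,"tz":0,"ax":0,"ay":0,"az":0.06,"fingers":1},{"tx":0,"ty":0,"tz":3,"ax":0,"ay":0,"az":0,"fingers":1},{"tx":0,"ty":0,"tz":3,"ax":0,"ay":0,"az":0,"fingers":1},{"tx":0,"ty":0,"tz":0,"ax":0,"ay":0,"az":0,"fingers":1}]}}

```text
t: 27.65
tcp_pos: [0.6029, 0.3883, 0.2833]
eef_rot: [-179.3, 0.4, 86.2]
contact_force: [-0.9, 0.0, -0.7]
grip_width: 0.997
grip_force: 0.0
```

Call:
{"api": "apply_moves", "payload": {"moves": [{"tx":0,"ty":0,"tz":0,"ax":0,"ay":0,"az":0,"fingers":1},{"tx":0,"ty":0,"tz":0,"ax":0,"ay":0,"az":0,"fingers":1}]}}

```text
t: 27.85
tcp_pos: [0.6061, 0.3878, 0.2925]
eef_rot: [179.9, -0.0, 86.1]
contact_force: [0.5, -0.1, 0.8]
grip_width: 1.002
grip_force: 0.0
```

```bash
python3 go.py .605 .3887 .199 86
```

```text
t 27.9 pos [0.6061 0.3878 0.2925] rot [ 1.7988e+02 -4.0000e-02  8.6120e+01] F [ 0.5 -0.1  0.8] M [ 0.06 -0.02  0.01] w 1.002 gf 0.0 j7 -15.5
turn (tool now) rad [ 0.002  -0.0008  0.002 ]
shift cm: in present frame [ 0.07 -0.13  9.35]  after turn [ 0.08 -0.12  9.35]
```

Call:
{"api": "apply_moves", "payload": {"moves": [{"tx":0.1,"ty":-0.12,"tz":3,"ax":0,"ay":0,"az":0,"fingers":1},{"tx":0,"ty":0,"tz":3,"ax":0,"ay":0,"az":0,"fingers":1},{"tx":0,"ty":0,"tz":2,"ax":0,"ay":0,"az":0,"fingers":1},{"tx":0,"ty":0,"tz":1.35,"ax":0,"ay":0,"az":0,"fingers":1},{"tx":0,"ty":0,"tz":0,"ax":0,"ay":0,"az":0,"fingers":1},{"tx":0,"ty":0,"tz":0,"ax":0,"ay":0,"az":0,"fingers":0.3},{"tx":0,"ty":0,"tz":0,"ax":0,"ay":0,"az":0,"fingers":0.3},{"tx":0,"ty":0,"tz":0,"ax":0,"ay":0,"az":0,"fingers":0.3},{"tx":0,"ty":0,"tz":0,"ax":0,"ay":0,"az":0,"fingers":0.3},{"tx":0,"ty":0,"tz":0,"ax":0,"ay":0,"az":0,"fingers":0.3}]}}

```text
t: 28.85
tcp_pos: [0.6049, 0.3896, 0.1994]
eef_rot: [179.9, -0.1, 86.2]
contact_force: [0.1, 0.3, 5.1]
grip_width: 0.413
grip_force: 59.7
```

```bash
python3 go.py .553 -.094 .34 180.35
```

```text
t 28.9 pos [0.6049 0.3896 0.1994] rot [ 1.7985e+02 -9.0000e-02  8.6170e+01] F [0.1 0.3 5.1] M [-0.02  0.   -0.04] w 0.413 gf 59.7 j7 -12.9
turn (tool now) rad [ 3.2000e-03  1.0000e-03 -1.6437e+00]
shift cm: in present frame [-48.57  -1.91 -14.14]  after turn [  5.48 -48.32 -14.06]
```

Call:
{"api": "apply_moves", "payload": {"moves": [{"tx":0,"ty":0,"tz":-3,"ax":0,"ay":0,"az":0,"fingers":0.3},{"tx":0,"ty":0,"tz":-4,"ax":0,"ay":0,"az":0,"fingers":0.3},{"tx":0,"ty":0,"tz":-4,"ax":0,"ay":0,"az":0,"fingers":0.3},{"tx":0,"ty":0,"tz":-4,"ax":0,"ay":0,"az":0,"fingers":0.3},{"tx":-4.41,"ty":-0.17,"tz":0,"ax":0,"ay":0,"az":0,"fingers":0.3},{"tx":-4.41,"ty":-0.17,"tz":0,"ax":0,"ay":0,"az":0,"fingers":0.3},{"tx":-4.41,"ty":-0.17,"tz":0,"ax":0,"ay":0,"az":0,"fingers":0.3},{"tx":-4.41,"ty":-0.17,"tz":0,"ax":0,"ay":0,"az":0,"fingers":0.3},{"tx":-4.41,"ty":-0.17,"tz":0,"ax":0,"ay":0,"az":0,"fingers":0.3},{"tx":-4.41,"ty":-0.17,"tz":0,"ax":0,"ay":0,"az":0,"fingers":0.3},{"tx":-4.41,"ty":-0.17,"tz":0,"ax":0,"ay":0,"az":0,"fingers":0.3},{"tx":-4.41,"ty":-0.17,"tz":0,"ax":0,"ay":0,"az":0,"fingers":0.3}]}}

```text
t: 30.05
tcp_pos: [0.566, 0.0369, 0.3468]
eef_rot: [-179.9, 0.0, 86.2]
contact_force: [1.3, 0.2, -2.9]
grip_width: 0.415
grip_force: 59.6
```

Call:
{"api": "apply_moves", "payload": {"moves": [{"tx":-4.41,"ty":-0.17,"tz":0,"ax":0,"ay":0,"az":0,"fingers":0.3},{"tx":-4.41,"ty":-0.17,"tz":0,"ax":0,"ay":0,"az":0,"fingers":0.3},{"tx":-4.41,"ty":-0.17,"tz":0,"ax":0,"ay":0,"az":0,"fingers":0.3},{"tx":0,"ty":0,"tz":0,"ax":0,"ay":0,"az":-0.137,"fingers":0.3},{"tx":0,"ty":0,"tz":0,"ax":0,"ay":0,"az":-0.137,"fingers":0.3},{"tx":0,"ty":0,"tz":0,"ax":0,"ay":0,"az":-0.137,"fingers":0.3},{"tx":0,"ty":0,"tz":0,"ax":0,"ay":0,"az":-0.137,"fingers":0.3},{"tx":0,"ty":0,"tz":0,"ax":0,"ay":0,"az":-0.137,"fingers":0.3},{"tx":0,"ty":0,"tz":0,"ax":0,"ay":0,"az":-0.137,"fingers":0.3},{"tx":0,"ty":0,"tz":0,"ax":0,"ay":0,"az":-0.137,"fingers":0.3},{"tx":0,"ty":0,"tz":0,"ax":0,"ay":0,"az":-0.137,"fingers":0.3},{"tx":0,"ty":0,"tz":0,"ax":0,"ay":0,"az":-0.137,"fingers":0.3}]}}

```text
t: 31.25
tcp_pos: [0.5524, -0.0932, 0.3467]
eef_rot: [-180.0, -0.2, 157.1]
contact_force: [0.1, 0.3, -3.3]
grip_width: 0.415
grip_force: 59.7
```

Call:
{"api": "apply_moves", "payload": {"moves": [{"tx":0,"ty":0,"tz":0,"ax":0,"ay":0,"az":-0.137,"fingers":0.3},{"tx":0,"ty":0,"tz":0,"ax":0,"ay":0,"az":-0.137,"fingers":0.3},{"tx":0,"ty":0,"tz":0,"ax":0,"ay":0,"az":-0.137,"fingers":0.3},{"tx":0,"ty":0,"tz":3,"ax":0,"ay":0,"az":0,"fingers":0.3},{"tx":0,"ty":0,"tz":2.5,"ax":0,"ay":0,"az":0,"fingers":0.3},{"tx":0,"ty":0,"tz":0,"ax":0,"ay":0,"az":0,"fingers":0.3},{"tx":0,"ty":0,"tz":0,"ax":0,"ay":0,"az":0,"fingers":0.3},{"tx":0,"ty":0,"tz":0,"ax":0,"ay":0,"az":0,"fingers":0.3}]}}

```text
t: 32.05
tcp_pos: [0.5536, -0.0935, 0.2938]
eef_rot: [-180.0, 0.1, -179.6]
contact_force: [-0.2, 0.3, -4.3]
grip_width: 0.418
grip_force: 59.6
```

```bash
python3 go.py .553 -.094 .265 180.35
python3 - <<'E'
from side import *
f=grab('side','b.png')
block(f,telemetry.sense()['tcp_pos'][2]-.199,(.026,.03,.035,.04))
E
```

```text
t 32.0 pos [ 0.5536 -0.0935  0.2938] rot [-1.7997e+02  1.2000e-01 -1.7965e+02] F [-0.2  0.3 -4.3] M [-0.01 -0.03  0.03] w 0.418 gf 59.6 j7 104.6
turn (tool now) rad [-0.0006  0.0021  0.    ]
shift cm: in present frame [ 0.07 -0.04  2.88]  after turn [ 0.06 -0.04  2.88]
row 214 u 305.5 [95, 105, 110, 113, 112, 111, 112, 114, 116, 128, 160, 190, 196, 163, 115, 88, 84, 95, 118, 148, 161, 164, 169, 172, 174, 175, 173, 158, 125, 93, 75, 91, 136, 171, 185, 167, 133, 109, 102, 101, 97, 98, 95, 94, 92]
row 212 u 305.6 [87, 87, 85, 91, 85, 91, 90, 91, 92, 98, 119, 153, 170, 144, 100, 74, 79, 98, 133, 159, 147, 121, 112, 108, 106, 124, 158, 166, 142, 99, 73, 72, 106, 139, 134, 118, 105, 96, 98, 99, 102, 99, 104, 104, 106]
row 210 u 305.6 [105, 100, 100, 97, 95, 94, 96, 97, 89, 93, 95, 97, 100, 84, 72, 65, 75, 99, 135, 153, 132, 93, 78, 76, 80, 100, 137, 160, 141, 104, 71, 60, 63, 68, 84, 98, 110, 111, 114, 118, 119, 120, 121, 123, 128]
row 208 u 305.6 [122, 123, 129, 122, 117, 115, 117, 115, 108, 108, 109, 110, 102, 81, 67, 62, 78, 95, 134, 153, 133, 97, 78, 79, 79, 99, 131, 154, 142, 102, 71, 63, 70, 95, 125, 140, 144, 148, 151, 154, 157, 162, 165, 172, 175]
```

Call:
{"api": "apply_moves", "payload": {"moves": [{"tx":0.22,"ty":-0.04,"tz":1.5,"ax":0,"ay":0,"az":0,"fingers":0.3},{"tx":0,"ty":0,"tz":1,"ax":0,"ay":0,"az":0,"fingers":0.3},{"tx":0,"ty":0,"tz":0.3,"ax":0,"ay":0,"az":0,"fingers":0.3},{"tx":0,"ty":0,"tz":0.2,"ax":0,"ay":0,"az":0,"fingers":0.3},{"tx":0,"ty":0,"tz":0.2,"ax":0,"ay":0,"az":0,"fingers":0.3},{"tx":0,"ty":0,"tz":0,"ax":0,"ay":0,"az":0,"fingers":0.3},{"tx":0,"ty":0,"tz":0,"ax":0,"ay":0,"az":0,"fingers":0.3}]}}

```text
t: 32.8
tcp_pos: [0.5511, -0.0938, 0.261]
eef_rot: [-180.0, 0.0, -179.6]
contact_force: [-0.2, -0.3, -3.3]
grip_width: 0.413
grip_force: 59.6
```

Call:
{"api": "apply_moves", "payload": {"moves": [{"tx":0,"ty":0,"tz":0.4,"ax":0,"ay":0,"az":0,"fingers":0.3},{"tx":0,"ty":0,"tz":0.3,"ax":0,"ay":0,"az":0,"fingers":0.3},{"tx":0,"ty":0,"tz":0.2,"ax":0,"ay":0,"az":0,"fingers":0.3},{"tx":0,"ty":0,"tz":0.15,"ax":0,"ay":0,"az":0,"fingers":0.3},{"tx":0,"ty":0,"tz":0,"ax":0,"ay":0,"az":0,"fingers":0.3},{"tx":0,"ty":0,"tz":0,"ax":0,"ay":0,"az":0,"fingers":0.3}]}}

```text
t: 33.4
tcp_pos: [0.5514, -0.094, 0.2518]
eef_rot: [-180.0, 0.1, -179.7]
contact_force: [-1.7, 1.4, 9.7]
grip_width: 0.418
grip_force: 60.8
```

Call:
{"api": "apply_moves", "payload": {"moves": [{"tx":0,"ty":0,"tz":0.1,"ax":0,"ay":0,"az":0.144,"fingers":0.3},{"tx":0,"ty":0,"tz":0,"ax":0,"ay":0,"az":0.144,"fingers":0.3},{"tx":0,"ty":0,"tz":0,"ax":0,"ay":0,"az":0.144,"fingers":0.3},{"tx":0,"ty":0,"tz":0,"ax":0,"ay":0,"az":0.144,"fingers":0.3},{"tx":0,"ty":0.12,"tz":0,"ax":0,"ay":0,"az":0.144,"fingers":0.3},{"tx":0,"ty":0,"tz":0,"ax":0,"ay":0,"az":0.144,"fingers":0.3},{"tx":0,"ty":0,"tz":0,"ax":0,"ay":0,"az":0.144,"fingers":0.3},{"tx":0,"ty":0,"tz":0,"ax":0,"ay":0,"az":0.144,"fingers":0.3},{"tx":0,"ty":0,"tz":0,"ax":0,"ay":0,"az":0.144,"fingers":0.3},{"tx":0,"ty":0,"tz":0,"ax":0,"ay":0,"az":0.144,"fingers":0.3},{"tx":0,"ty":0,"tz":0,"ax":0,"ay":0,"az":0.144,"fingers":0.3},{"tx":0,"ty":0,"tz":0,"ax":0,"ay":0,"az":0,"fingers":0.3}]}}

```text
t: 34.6
tcp_pos: [0.5524, -0.094, 0.2518]
eef_rot: [179.8, 0.2, 89.5]
contact_force: [-2.0, -1.0, 14.3]
grip_width: 0.415
grip_force: 58.4
```

```bash
python3 go.py .5525 -.094 .2575 90.35
```

```text
t 34.6 pos [ 0.5524 -0.094   0.2518] rot [1.7976e+02 1.6000e-01 8.9490e+01] F [-2.  -1.  14.3] M [-0.23  0.68 -0.03] w 0.415 gf 58.4 j7 39.3
turn (tool now) rad [ 0.0041  0.0027 -0.0151]
shift cm: in present frame [-0.    0.01 -0.57]  after turn [ 0.    0.01 -0.57]
```

Call:
{"api": "apply_moves", "payload": {"moves": [{"tx":0,"ty":0,"tz":-0.15,"ax":0,"ay":0,"az":0,"fingers":0.3},{"tx":0,"ty":0,"tz":0,"ax":0,"ay":0,"az":0,"fingers":0.6},{"tx":0,"ty":0,"tz":0,"ax":0,"ay":0,"az":0,"fingers":0.8},{"tx":0,"ty":0,"tz":0,"ax":0,"ay":0,"az":0,"fingers":1},{"tx":0,"ty":0,"tz":-2,"ax":0,"ay":0,"az":0,"fingers":1},{"tx":0,"ty":0,"tz":-4,"ax":0,"ay":0,"az":0,"fingers":1},{"tx":0,"ty":0,"tz":-4,"ax":0,"ay":0,"az":0,"fingers":1},{"tx":0,"ty":0,"tz":0,"ax":0,"ay":0,"az":0,"fingers":1},{"tx":0,"ty":0,"tz":0,"ax":0,"ay":0,"az":0,"fingers":1}]}}

```text
t: 35.5
tcp_pos: [0.5515, -0.0925, 0.3511]
eef_rot: [179.9, -0.0, 89.6]
contact_force: [-0.1, 1.1, -0.0]
grip_width: 0.998
grip_force: 0.0
```

```bash
python3 go.py .5535 -.1738 .30 34.6
```

```text
t 35.5 pos [ 0.5515 -0.0925  0.3511] rot [ 1.7994e+02 -3.0000e-02  8.9630e+01] F [-0.1  1.1 -0. ] M [0.   0.01 0.02] w 0.998 gf 0.0 j7 33.7
turn (tool now) rad [ 7.000e-04 -1.000e-03  9.604e-01]
shift cm: in present frame [-8.13  0.25  5.11]  after turn [-4.45  6.8   5.11]
```

Call:
{"api": "apply_moves", "payload": {"moves": [{"tx":-4.06,"ty":0.1,"tz":0,"ax":0,"ay":0,"az":0,"fingers":0.5},{"tx":-4.06,"ty":0.1,"tz":0,"ax":0,"ay":0,"az":0,"fingers":0.5},{"tx":0,"ty":0,"tz":0,"ax":0,"ay":0,"az":0.137,"fingers":0.5},{"tx":0,"ty":0,"tz":0,"ax":0,"ay":0,"az":0.137,"fingers":0.5},{"tx":0,"ty":0,"tz":0,"ax":0,"ay":0,"az":0.137,"fingers":0.5},{"tx":0,"ty":0,"tz":0,"ax":0,"ay":0,"az":0.137,"fingers":0.5},{"tx":0,"ty":0,"tz":0,"ax":0,"ay":0,"az":0.137,"fingers":0.5},{"tx":0,"ty":0,"tz":2,"ax":0,"ay":0,"az":0.137,"fingers":0.5},{"tx":0,"ty":0,"tz":3,"ax":0,"ay":0,"az":0.138,"fingers":0.5},{"tx":0,"ty":0,"tz":0,"ax":0,"ay":0,"az":0,"fingers":0.5},{"tx":0,"ty":0,"tz":0,"ax":0,"ay":0,"az":0,"fingers":0.5},{"tx":0,"ty":0,"tz":0,"ax":0,"ay":0,"az":0,"fingers":0.5}]}}

```text
t: 36.7
tcp_pos: [0.5531, -0.1745, 0.3015]
eef_rot: [179.9, -0.0, 34.7]
contact_force: [0.2, -0.7, 0.5]
grip_width: 0.5
grip_force: 0.0
```

```bash
python3 go.py .553 -.1738 .2555 34.6
python3 - <<'E'
from h import *
a=grab('top','d.png');f=grab('side','b.png')
A=cv2.resize(a['frame'][215:275,265:415],(600,240),interpolation=cv2.INTER_CUBIC);B=cv2.resize(f['frame'][200:310,265:345],(600,360)[:1]+(360,) if 0 else (262,360),interpolation=cv2.INTER_CUBIC)
c=np.zeros((600,600,3),np.uint8);c[:240]=A;c[240:,:262]=B
cv2.imwrite('pics/ab4.png',c[:,:,::-1])
E
```

```text
t 36.7 pos [ 0.5531 -0.1745  0.3015] rot [ 1.7993e+02 -2.0000e-02  3.4690e+01] F [ 0.2 -0.7  0.5] M [0.02 0.03 0.02] w 0.5 gf 0.0 j7 -0.5
turn (tool now) rad [ 0.0012 -0.0003  0.0015]
shift cm: in present frame [ 0.03 -0.07  4.6 ]  after turn [ 0.03 -0.06  4.6 ]
```

View pics/ab4.png

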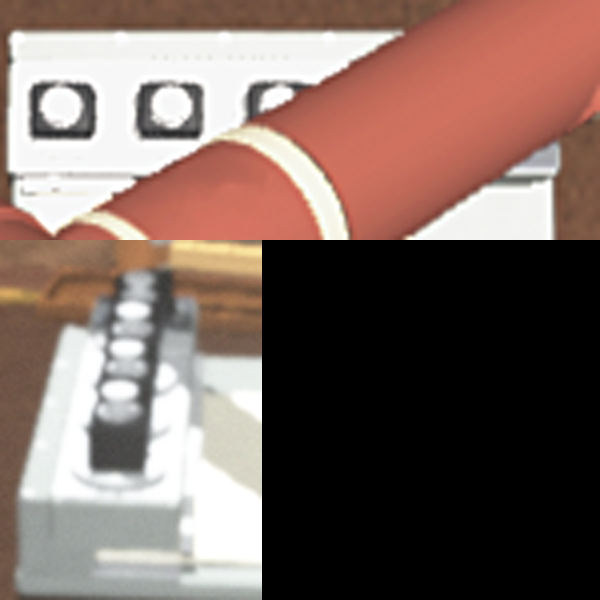

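The left three heads are aligned with their long sides along y at (62,108), (170,108) and (280,105). The fourth is hidden by the arm. Next is the dial.

Call:
{"api": "apply_moves", "payload": {"moves": [{"tx":0,"ty":-0.06,"tz":2,"ax":0,"ay":0,"az":0,"fingers":0.5},{"tx":0,"ty":0,"tz":1.6,"ax":0,"ay":0,"az":0,"fingers":0.5},{"tx":0,"ty":0,"tz":1,"ax":0,"ay":0,"az":0,"fingers":0.5},{"tx":0,"ty":0,"tz":0,"ax":0,"ay":0,"az":0,"fingers":0.5},{"tx":0,"ty":0,"tz":0,"ax":0,"ay":0,"az":0,"fingers":0.1},{"tx":0,"ty":0,"tz":0,"ax":0,"ay":0,"az":0,"fingers":0.1},{"tx":0,"ty":0,"tz":0,"ax":0,"ay":0,"az":0,"fingers":0.1},{"tx":0,"ty":0,"tz":0,"ax":0,"ay":0,"az":0,"fingers":0.1}], "newtons": 40}}

```text
t: 37.6
tcp_pos: [0.5528, -0.1738, 0.2555]
eef_rot: [179.9, -0.0, 34.6]
contact_force: [-0.7, 0.2, 3.2]
grip_width: 0.153
grip_force: 41.7
```

```bash
python3 go.py .553 -.1738 .2555 -34.2
```

```text
t 37.6 pos [ 0.5528 -0.1738  0.2555] rot [ 1.7994e+02 -4.0000e-02  3.4600e+01] F [-0.7  0.2  3.2] M [0.07 0.13 0.08] w 0.153 gf 41.7 j7 2.3
turn (tool now) rad [ 6.0000e-04 -1.2000e-03  1.2007e+00]
shift cm: in present frame [0.02 0.02 0.  ]  after turn [ 0.02 -0.01  0.  ]
```

Call:
{"api": "apply_moves", "payload": {"moves": [{"tx":0,"ty":0,"tz":0,"ax":0,"ay":0,"az":0.12,"fingers":0.1},{"tx":0,"ty":0,"tz":0,"ax":0,"ay":0,"az":0.12,"fingers":0.1},{"tx":0,"ty":0,"tz":0,"ax":0,"ay":0,"az":0.12,"fingers":0.1},{"tx":0,"ty":0,"tz":0,"ax":0,"ay":0,"az":0.12,"fingers":0.1},{"tx":0,"ty":0,"tz":0,"ax":0,"ay":0,"az":0.12,"fingers":0.1},{"tx":0,"ty":0,"tz":0,"ax":0,"ay":0,"az":0.12,"fingers":0.1},{"tx":0,"ty":0,"tz":0,"ax":0,"ay":0,"az":0.12,"fingers":0.1},{"tx":0,"ty":0,"tz":0,"ax":0,"ay":0,"az":0.12,"fingers":0.1},{"tx":0,"ty":0,"tz":0,"ax":0,"ay":0,"az":0.12,"fingers":0.1},{"tx":0,"ty":0,"tz":0,"ax":0,"ay":0,"az":0.12,"fingers":0.1},{"tx":0,"ty":0,"tz":0,"ax":0,"ay":0,"az":0,"fingers":0.1},{"tx":0,"ty":0,"tz":0,"ax":0,"ay":0,"az":0,"fingers":0.1}]}}

```text
t: 38.8
tcp_pos: [0.5528, -0.1731, 0.2556]
eef_rot: [-179.9, -0.0, -34.1]
contact_force: [-0.6, 2.4, 3.5]
grip_width: 0.15
grip_force: 42.0
```

```bash
python3 go.py .553 -.1738 .2555 -34.2
```

```text
t 38.8 pos [ 0.5528 -0.1731  0.2556] rot [-1.7994e+02 -1.0000e-02 -3.4120e+01] F [-0.6  2.4  3.5] M [ 0.28  0.25 -0.03] w 0.15 gf 42.0 j7 -55.8
turn (tool now) rad [-0.001  -0.0001  0.0014]
shift cm: in present frame [0.05 0.04 0.01]  after turn [0.05 0.04 0.01]
```

Call:
{"api": "apply_moves", "payload": {"moves": [{"tx":0,"ty":0,"tz":0,"ax":0,"ay":0,"az":0,"fingers":0.5},{"tx":0,"ty":0,"tz":0,"ax":0,"ay":0,"az":0,"fingers":0.5},{"tx":0,"ty":0,"tz":0,"ax":0,"ay":0,"az":0,"fingers":0.5},{"tx":0,"ty":0,"tz":-2,"ax":0,"ay":0,"az":0,"fingers":0.5},{"tx":0,"ty":0,"tz":-4,"ax":0,"ay":0,"az":0,"fingers":0.5},{"tx":0,"ty":0,"tz":-4,"ax":0,"ay":0,"az":0,"fingers":0.5},{"tx":0,"ty":0,"tz":0,"ax":0,"ay":0,"az":0,"fingers":0.5}]}}

```text
t: 39.5
tcp_pos: [0.5531, -0.1755, 0.3604]
eef_rot: [-180.0, -0.6, -34.2]
contact_force: [0.1, 0.1, -0.3]
grip_width: 0.501
grip_force: 0.0
```

```bash
python3 - <<'E'
from h import *
f=imaging.grab_frame('top');im=cv2.imread('pics/top0.png')
up=lambda p:(np.array(p,float)+.5)/3.7-.5+[345,160]
tr=onplane(f,up([(372,192),(497,208),(468,570),(340,555)]),.016);print('tray',tr[:,:2].round(4).tolist(),tr.mean(0))
# head top
hsv=cv2.cvtColor(im,cv2.COLOR_BGR2HSV)
roi=np.zeros(im.shape[:2],np.uint8);roi[225:255,455:490]=1
print(hsv[239,472],hsv[270,464],hsv[270,450])
S=8;c=cv2.resize(im[225:305,450:490],None,fx=S,fy=S,interpolation=cv2.INTER_CUBIC);h=cv2.cvtColor(c,cv2.COLOR_BGR2HSV)
u=lambda p:(np.array(p,float)+.5)/S-.5+[450,225]
m=cv2.inRange(h,(8,90,170),(14,160,255));
m[30*S:]=0
m=cv2.morphologyEx(m,cv2.MORPH_OPEN,np.ones((15,15)))
k=max(cv2.findContours(m,0,1)[0],key=cv2.contourArea);(x,y),r=cv2.minEnclosingCircle(k);print('head',u((x,y)),r/S,onplane(f,u((x,y)),.092))
m=cv2.inRange(h,(15,40,180),(30,150,255));m=cv2.morphologyEx(m,cv2.MORPH_OPEN,np.ones((9,9)))
k=max(cv2.findContours(m,0,1)[0],key=cv2.contourArea);P=onplane(f,u(k.reshape(-1,2)),.059)[:,:2]
r=cv2.minAreaRect((P*1e4).astype(np.float32));print('handle',r, (cv2.boxPoints(r)/1e4).round(4).tolist())
E
python3 go.py .45 -.42 .34 80
```

```text
tray [[0.6537, -0.3365], [0.6417, -0.4294], [0.3711, -0.3979], [0.3809, -0.3053]] [ 0.51182881 -0.36727683  0.016     ]
[ 13 156 216] [ 22 102 244] [ 12 150 139]
head [472.1654129  238.18609047] 9.798500061035156 [[ 0.56647274 -0.38511879  0.092     ]]
handle ((4785.33740234375, -3683.07763671875), (217.28053283691406, 1270.2491455078125), 80.47760772705078) [[0.4140999913215637, -0.3684999942779541], [0.5393999814987183, -0.3894999921321869], [0.5429999828338623, -0.36809998750686646], [0.41769999265670776, -0.34709998965263367]]
t 39.5 pos [ 0.5528 -0.1745  0.3575] rot [-179.96   -0.33  -34.17] F [-0.4  0.7 -0.9] M [0.04 0.03 0.02] w 0.502 gf 0.0 j7 -62.0
turn (tool now) rad [ 0.0052 -0.0044 -1.9926]
shift cm: in present frame [ 5.27 26.09  1.76]  after turn [-25.96  -5.86   1.75]
```

```bash
python3 go.py .519 -.377 .29 -9.5
```

```text
t 39.5 pos [ 0.5528 -0.1745  0.3575] rot [-179.96   -0.33  -34.17] F [-0.4  0.7 -0.9] M [0.04 0.03 0.02] w 0.502 gf 0.0 j7 -62.0
turn (tool now) rad [ 0.0005 -0.0058 -0.4305]
shift cm: in present frame [ 8.54 18.66  6.79]  after turn [1.000e-02 2.053e+01 6.750e+00]
```

Call:
{"api": "apply_moves", "payload": {"moves": [{"tx":0,"ty":0,"tz":0,"ax":0,"ay":0,"az":-0.1435,"fingers":0.5},{"tx":0,"ty":0,"tz":0,"ax":0,"ay":0,"az":-0.1435,"fingers":0.5},{"tx":0,"ty":0,"tz":0,"ax":0,"ay":0,"az":-0.1435,"fingers":0.5},{"tx":0,"ty":4.1,"tz":0,"ax":0,"ay":0,"az":0,"fingers":0.6},{"tx":0,"ty":4.1,"tz":0,"ax":0,"ay":0,"az":0,"fingers":0.6},{"tx":0,"ty":4.1,"tz":0,"ax":0,"ay":0,"az":0,"fingers":0.6},{"tx":0,"ty":4.1,"tz":0,"ax":0,"ay":0,"az":0,"fingers":0.6},{"tx":0,"ty":4.1,"tz":0,"ax":0,"ay":0,"az":0,"fingers":0.6},{"tx":0,"ty":0,"tz":3,"ax":0,"ay":0,"az":0,"fingers":0.6},{"tx":0,"ty":0,"tz":3,"ax":0,"ay":0,"az":0,"fingers":0.6},{"tx":0,"ty":0,"tz":0,"ax":0,"ay":0,"az":0,"fingers":0.6},{"tx":0,"ty":0,"tz":0,"ax":0,"ay":0,"az":0,"fingers":0.6}]}}

```text
t: 40.75
tcp_pos: [0.5189, -0.3754, 0.2938]
eef_rot: [-180.0, 0.1, -9.5]
contact_force: [0.1, -0.2, 0.6]
grip_width: 0.602
grip_force: 0.0
```

```bash
python3 go.py .519 -.377 .203 -9.5
python3 - <<'E'
from h import *
a=grab('top','e.png');f=grab('side','b.png')
A=cv2.resize(a['frame'][215:275,265:425],(640,240),interpolation=cv2.INTER_CUBIC);B=cv2.resize(a['frame'][205:325,360:500],(420,360),interpolation=cv2.INTER_CUBIC);C=cv2.resize(f['frame'][170:290,265:375],(330,360),interpolation=cv2.INTER_CUBIC)
c=np.zeros((600,750,3),np.uint8);c[:240,:640]=A;c[240:,:420]=B;c[240:,420:]=C
cv2.imwrite('pics/ab5.png',c[:,:,::-1])
E
```

```text
t 40.8 pos [ 0.5189 -0.3754  0.2938] rot [-1.7995e+02  1.2000e-01 -9.4800e+00] F [ 0.1 -0.2  0.6] M [-0.01 -0.04  0.  ] w 0.602 gf 0.0 j7 -24.8
turn (tool now) rad [-0.0008  0.0021  0.0003]
shift cm: in present frame [0.05 0.17 9.08]  after turn [0.03 0.16 9.08]
```

View pics/ab5.png

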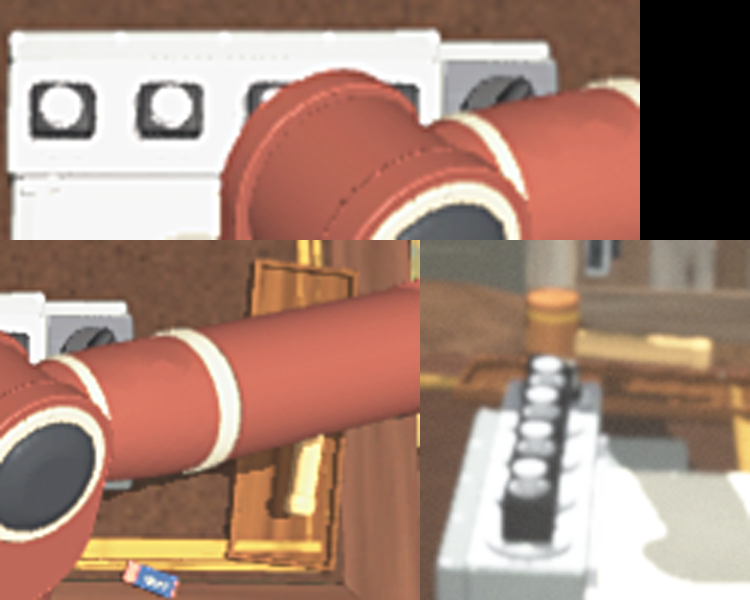

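Top crop: the dial bar now runs lower-left to upper-right, which is mark 5's direction, and all caps are up. Side crop: four heads in a straight line, and the mallet still in the tray. I'll check head heights numerically.

Run:
```python
from h import *
f=grab('side');im=f['frame'];S=8
c=cv2.resize(im[200:270,285:325],None,fx=S,fy=S,interpolation=cv2.INTER_CUBIC)
u=lambda p:(np.array(p,float)+.5)/S-.5+[285,200]
g=cv2.cvtColor(c,cv2.COLOR_RGB2GRAY)
n,l,s,ce=cv2.connectedComponentsWithStats((g>200).astype(np.uint8))
for i in range(1,n):
    if 200<s[i,4]<9000: print('blob',u(ce[i]).round(2),(s[i,2:4]/S).round(1),s[i,4])
for y in(.1163,.0463,-.0238,-.0938):
    print('pred cap top',proj(f,[[.5523,y,.124]])[0].round(2),'z+3',proj(f,[[.5523,y,.127]])[0].round(2))
```

```text
blob [305.77 216.55] [10.9 16.5] 6083
blob [310.09 215.83] [2.4 2. ] 223
blob [300.77 226.7 ] [2.4 2. ] 230
blob [303.51 233.81] [9.9 9.1] 3781
blob [299.03 238.13] [2.9 2.2] 309
blob [300.96 246.24] [10.6  9.8] 3891
blob [304.56 250.8 ] [2.6 1.9] 228
blob [296.09 251.6 ] [3.1 3.1] 477
pred cap top [300.07 244.34] z+3 [300.09 242.92]
pred cap top [302.5  231.75] z+3 [302.51 230.4 ]
pred cap top [304.67 220.49] z+3 [304.69 219.21]
pred cap top [306.62 210.38] z+3 [306.64 209.16]
```

Call:
{"api": "apply_moves", "payload": {"moves": [{"tx":0.03,"ty":0.16,"tz":3,"ax":0,"ay":0,"az":0,"fingers":0.6},{"tx":0,"ty":0,"tz":3,"ax":0,"ay":0,"az":0,"fingers":0.6},{"tx":0,"ty":0,"tz":2,"ax":0,"ay":0,"az":0,"fingers":0.6},{"tx":0,"ty":0,"tz":1,"ax":0,"ay":0,"az":0,"fingers":0.6},{"tx":0,"ty":0,"tz":0,"ax":0,"ay":0,"az":0,"fingers":0.6},{"tx":0,"ty":0,"tz":0,"ax":0,"ay":0,"az":0,"fingers":0},{"tx":0,"ty":0,"tz":0,"ax":0,"ay":0,"az":0,"fingers":0},{"tx":0,"ty":0,"tz":0,"ax":0,"ay":0,"az":0,"fingers":0},{"tx":0,"ty":0,"tz":0,"ax":0,"ay":0,"az":0,"fingers":0},{"tx":0,"ty":0,"tz":0,"ax":0,"ay":0,"az":0,"fingers":0}], "newtons": 120}}

```text
t: 41.9
tcp_pos: [0.519, -0.3777, 0.2065]
eef_rot: [179.9, -0.1, -9.5]
contact_force: [-0.5, 1.4, 6.3]
grip_width: 0.191
grip_force: 117.1
```

Call:
{"api": "apply_moves", "payload": {"moves": [{"tx":0,"ty":0,"tz":-1,"ax":0,"ay":0,"az":0,"fingers":0},{"tx":0,"ty":0,"tz":-2,"ax":0,"ay":0,"az":0,"fingers":0},{"tx":0,"ty":0,"tz":-4,"ax":0,"ay":0,"az":0,"fingers":0},{"tx":0,"ty":0,"tz":-4,"ax":0,"ay":0,"az":0,"fingers":0},{"tx":0,"ty":0,"tz":-4,"ax":0,"ay":0,"az":0,"fingers":0},{"tx":0,"ty":0,"tz":-1.5,"ax":0,"ay":0,"az":0,"fingers":0},{"tx":0,"ty":0,"tz":0,"ax":0,"ay":0,"az":0,"fingers":0},{"tx":0,"ty":0,"tz":0,"ax":0,"ay":0,"az":0,"fingers":0}]}}

```text
t: 42.7
tcp_pos: [0.5187, -0.3766, 0.368]
eef_rot: [-179.8, 0.1, -9.5]
contact_force: [0.2, 0.4, -4.5]
grip_width: 0.186
grip_force: 117.5
```

```bash
python3 go.py .505 -.0858 .365 -9.5
python3 - <<'E'
from h import *
f=grab('side','g.png');im=f['frame'];S=8
c=cv2.resize(im[200:270,285:325],None,fx=S,fy=S,interpolation=cv2.INTER_CUBIC)
u=lambda p:(np.array(p,float)+.5)/S-.5+[285,200]
g=cv2.cvtColor(c,cv2.COLOR_RGB2GRAY)
n,l,s,ce=cv2.connectedComponentsWithStats((g>228).astype(np.uint8))
for i in range(1,n):
    if 900<s[i,4]<9000: print('blob',u(ce[i]).round(2),(s[i,2:4]/S).round(1),s[i,4])
a=grab('top','h.png')['frame']
C=cv2.resize(im[100:260,230:400],(510,480),interpolation=cv2.INTER_CUBIC)
cv2.imwrite('pics/ab6.png',C[:,:,::-1])
E
```

```text
t 42.7 pos [ 0.5187 -0.3766  0.368 ] rot [-1.7984e+02  1.2000e-01 -9.4900e+00] F [ 0.2  0.4 -4.5] M [ 0.04  0.12 -0.02] w 0.186 gf 117.5 j7 -28.4
turn (tool now) rad [-0.0027  0.0022  0.0001]
shift cm: in present frame [ -6.15 -28.45   0.39]  after turn [ -6.15 -28.45   0.3 ]
blob [306.94 210.97] [7.8 4. ] 1552
blob [305.14 220.96] [8.4 4.6] 1896
blob [303.23 232.62] [8.9 4.6] 2055
blob [300.99 245.5 ] [9.9 5.1] 2532
```

View pics/ab6.png

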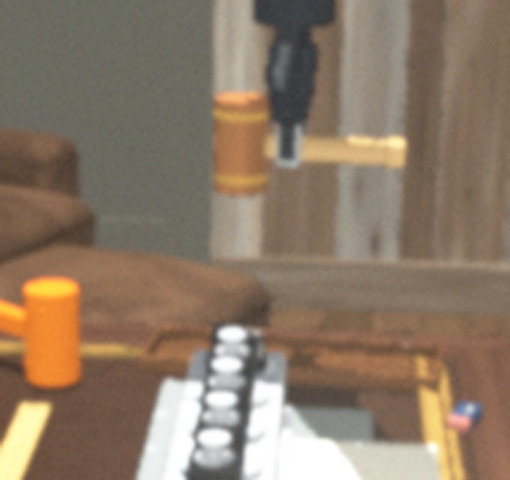

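The mallet is held level by its handle at crop (240,140) and all four pin tops are in line and up. I'll carry it over socket 3.

Call:
{"api": "apply_moves", "payload": {"moves": [{"tx":-0.88,"ty":-4.06,"tz":0,"ax":0,"ay":0,"az":0,"fingers":0},{"tx":-0.88,"ty":-4.06,"tz":0,"ax":0,"ay":0,"az":0,"fingers":0},{"tx":-0.88,"ty":-4.06,"tz":0,"ax":0,"ay":0,"az":0,"fingers":0},{"tx":-0.88,"ty":-4.06,"tz":0,"ax":0,"ay":0,"az":0,"fingers":0},{"tx":-0.88,"ty":-4.06,"tz":0,"ax":0,"ay":0,"az":0,"fingers":0},{"tx":-0.88,"ty":-4.06,"tz":0,"ax":0,"ay":0,"az":0,"fingers":0},{"tx":-0.88,"ty":-4.06,"tz":0,"ax":0,"ay":0,"az":0,"fingers":0},{"tx":0,"ty":0,"tz":0,"ax":0,"ay":0,"az":0,"fingers":0},{"tx":0,"ty":0,"tz":2,"ax":0,"ay":0,"az":0,"fingers":0},{"tx":0,"ty":0,"tz":0,"ax":0,"ay":0,"az":0,"fingers":0},{"tx":0,"ty":0,"tz":0,"ax":0,"ay":0,"az":0,"fingers":0}]}}

```text
t: 43.9
tcp_pos: [0.5047, -0.0868, 0.3488]
eef_rot: [180.0, 0.2, -9.5]
contact_force: [0.4, -0.4, -2.7]
grip_width: 0.19
grip_force: 118.0
```

```bash
python3 go.py .505 -.0858 .313 -9.5
python3 - <<'E'
from h import *
f=grab('side','g2.png');im=f['frame']
S=6;c=cv2.resize(im[150:240,270:350],None,fx=S,fy=S,interpolation=cv2.INTER_CUBIC);cv2.imwrite('pics/m.png',c[:,:,::-1])
E
```

```text
t 43.9 pos [ 0.5047 -0.0868  0.3488] rot [ 1.7998e+02  1.6000e-01 -9.5300e+00] F [ 0.4 -0.4 -2.7] M [0.01 0.11 0.05] w 0.19 gf 118.0 j7 -44.5
turn (tool now) rad [ 0.0004  0.0027 -0.0005]
shift cm: in present frame [ 0.02 -0.11  3.58]  after turn [ 0.01 -0.11  3.58]
```

View pics/m.png

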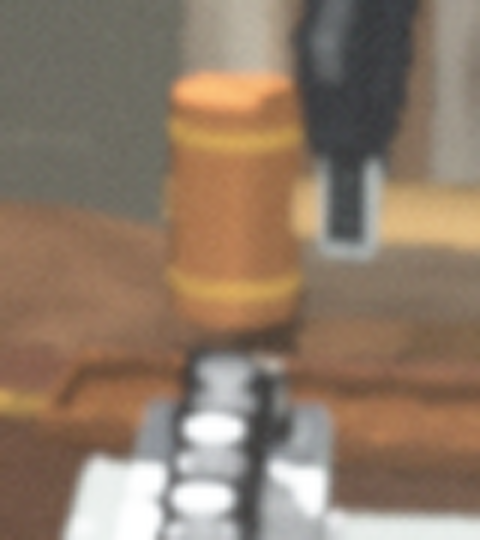

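The mallet face is centred over the rightmost pin (crop (235,320) above (225,360)). Strike.

Call:
{"api": "apply_moves", "payload": {"moves": [{"tx":0,"ty":-0.1,"tz":1,"ax":0,"ay":0,"az":0,"fingers":0},{"tx":0,"ty":0,"tz":1.3,"ax":0,"ay":0,"az":0,"fingers":0},{"tx":0,"ty":0,"tz":1.3,"ax":0,"ay":0,"az":0,"fingers":0},{"tx":0,"ty":0,"tz":0.3,"ax":0,"ay":0,"az":0,"fingers":0},{"tx":0,"ty":0,"tz":0,"ax":0,"ay":0,"az":0,"fingers":0}]}}

```text
t: 44.45
tcp_pos: [0.505, -0.087, 0.3127]
eef_rot: [-179.9, -0.1, -9.6]
contact_force: [-6.7, 3.8, 14.9]
grip_width: 0.19
grip_force: 121.0
```

```bash
python3 go.py .505 -.0858 .313 -9.5
```

```text
t 44.5 pos [ 0.505  -0.087   0.3127] rot [-1.7989e+02 -1.0000e-01 -9.5600e+00] F [-6.7  3.8 14.9] M [0.65 0.79 0.09] w 0.19 gf 121.0 j7 -41.4
turn (tool now) rad [-0.002  -0.0018 -0.0011]
shift cm: in present frame [-0.02 -0.12 -0.03]  after turn [-0.02 -0.12 -0.03]
```

Call:
{"api": "apply_moves", "payload": {"moves": [{"tx":0,"ty":0,"tz":-2,"ax":0,"ay":0,"az":0,"fingers":0},{"tx":0,"ty":0,"tz":-2,"ax":0,"ay":0,"az":0,"fingers":0},{"tx":0,"ty":0,"tz":0,"ax":0,"ay":0,"az":0,"fingers":0},{"tx":0,"ty":0,"tz":0,"ax":0,"ay":0,"az":0,"fingers":0}]}}

```text
t: 44.85
tcp_pos: [0.505, -0.0856, 0.3497]
eef_rot: [-180.0, 0.1, -9.5]
contact_force: [-0.5, -0.1, -4.4]
grip_width: 0.185
grip_force: 118.3
```

```bash
cat > caps.py <<'E'
from h import *
def caps():
    f=grab('side');im=f['frame'];S=8
    c=cv2.resize(im[200:270,285:325],None,fx=S,fy=S,interpolation=cv2.INTER_CUBIC)
    u=lambda p:(np.array(p,float)+.5)/S-.5+[285,200]
    g=cv2.cvtColor(c,cv2.COLOR_RGB2GRAY)
    n,l,s,ce=cv2.connectedComponentsWithStats((g>228).astype(np.uint8))
    for i in range(1,n):
        if 300<s[i,4]<9000: print('cap',u(ce[i]).round(2),(s[i,2:4]/S).round(1),s[i,4])
def mallet():
    f=grab('side');im=f['frame']
    h=cv2.cvtColor(im,cv2.COLOR_RGB2HSV)
    return f
caps()
E
python3 caps.py; python3 go.py .505 -.0162 .313 -9.5
```

```text
cap [305.11 221.  ] [8.4 4.8] 1885
cap [319.97 230.66] [8.4 8.4] 2632
cap [303.21 232.62] [9.  4.6] 2067
cap [300.97 245.49] [9.9 5.2] 2544
t 44.9 pos [ 0.5048 -0.0854  0.3493] rot [-1.7995e+02  1.4000e-01 -9.4800e+00] F [-0.3  1.  -4.3] M [-0.    0.07  0.04] w 0.185 gf 118.3 j7 -44.6
turn (tool now) rad [-0.0008  0.0024  0.0003]
shift cm: in present frame [-1.11 -6.83  3.63]  after turn [-1.12 -6.83  3.63]
```

Call:
{"api": "apply_moves", "payload": {"moves": [{"tx":-0.55,"ty":-3.42,"tz":0,"ax":0,"ay":0,"az":0,"fingers":0},{"tx":-0.55,"ty":-3.42,"tz":0,"ax":0,"ay":0,"az":0,"fingers":0},{"tx":0,"ty":0,"tz":0,"ax":0,"ay":0,"az":0,"fingers":0},{"tx":0,"ty":0,"tz":0,"ax":0,"ay":0,"az":0,"fingers":0}]}}

```text
t: 45.3
tcp_pos: [0.5054, -0.0152, 0.3491]
eef_rot: [180.0, 0.2, -9.3]
contact_force: [0.3, -1.0, -3.1]
grip_width: 0.188
grip_force: 118.4
```

```bash
python3 caps.py; python3 go.py .505 -.0162 .313 -9.5
```

```text
cap [306.7  215.56] [8.  2.9] 1275
cap [303.21 232.65] [8.8 4.5] 2021
cap [300.99 245.5 ] [9.9 5.1] 2548
cap [314.87 266.11] [11.2  8.2] 4530
t 45.4 pos [ 0.5053 -0.0165  0.3497] rot [ 1.7993e+02  9.0000e-02 -9.4800e+00] F [-0.4 -0.5 -2.8] M [-0.04  0.11 -0.03] w 0.185 gf 118.4 j7 -51.3
turn (tool now) rad [0.0012 0.0016 0.0003]
shift cm: in present frame [-0.03 -0.03  3.67]  after turn [-0.03 -0.03  3.67]
```

Call:
{"api": "apply_moves", "payload": {"moves": [{"tx":0,"ty":0,"tz":1,"ax":0,"ay":0,"az":0,"fingers":0},{"tx":0,"ty":0,"tz":1.3,"ax":0,"ay":0,"az":0,"fingers":0},{"tx":0,"ty":0,"tz":1.3,"ax":0,"ay":0,"az":0,"fingers":0},{"tx":0,"ty":0,"tz":0.3,"ax":0,"ay":0,"az":0,"fingers":0},{"tx":0,"ty":0,"tz":0,"ax":0,"ay":0,"az":0,"fingers":0}]}}

```text
t: 45.85
tcp_pos: [0.5053, -0.018, 0.3129]
eef_rot: [-179.9, -0.0, -9.6]
contact_force: [-4.6, 1.7, 11.9]
grip_width: 0.185
grip_force: 120.8
```

Call:
{"api": "apply_moves", "payload": {"moves": [{"tx":0,"ty":0,"tz":-2,"ax":0,"ay":0,"az":0,"fingers":0},{"tx":0,"ty":0,"tz":-2,"ax":0,"ay":0,"az":0,"fingers":0},{"tx":0,"ty":0,"tz":0,"ax":0,"ay":0,"az":0,"fingers":0},{"tx":0,"ty":0,"tz":0,"ax":0,"ay":0,"az":0,"fingers":0}]}}

```text
t: 46.25
tcp_pos: [0.5053, -0.0166, 0.3506]
eef_rot: [-180.0, 0.1, -9.5]
contact_force: [-0.2, 0.2, -4.1]
grip_width: 0.186
grip_force: 118.6
```

```bash
python3 caps.py; python3 go.py .505 .0542 .313 -9.5
```

```text
cap [306.79 215.14] [8.4 3.9] 1782
cap [303.22 232.65] [8.8 4.5] 2022
cap [301.01 245.49] [9.8 5.1] 2536
cap [314.9  265.95] [11.4  8.8] 4776
t 46.3 pos [ 0.5052 -0.0163  0.3502] rot [-1.7998e+02  1.5000e-01 -9.5100e+00] F [-0.9 -0.2 -3.6] M [ 0.01  0.09 -0.04] w 0.185 gf 118.6 j7 -51.4
turn (tool now) rad [-0.0004  0.0026 -0.0001]
shift cm: in present frame [-1.17 -6.95  3.72]  after turn [-1.18 -6.96  3.72]
```

Call:
{"api": "apply_moves", "payload": {"moves": [{"tx":-0.58,"ty":-3.48,"tz":0,"ax":0,"ay":0,"az":0,"fingers":0},{"tx":-0.58,"ty":-3.48,"tz":0,"ax":0,"ay":0,"az":0,"fingers":0},{"tx":0,"ty":0,"tz":0,"ax":0,"ay":0,"az":0,"fingers":0},{"tx":0,"ty":0,"tz":0,"ax":0,"ay":0,"az":0,"fingers":0}]}}

```text
t: 46.7
tcp_pos: [0.5053, 0.0552, 0.3501]
eef_rot: [179.9, 0.2, -9.3]
contact_force: [0.7, -0.1, -3.2]
grip_width: 0.186
grip_force: 118.6
```

```bash
python3 caps.py; python3 go.py .505 .0542 .313 -9.5
```

```text
cap [305.33 226.34] [7.5 3. ] 1087
cap [300.92 245.53] [9.6 5.1] 2444
t 46.8 pos [0.5052 0.0539 0.3506] rot [ 1.7992e+02  1.0000e-01 -9.4900e+00] F [-0.2 -1.3 -3.4] M [-0.03  0.13 -0.02] w 0.184 gf 118.6 j7 -58.7
turn (tool now) rad [0.0014 0.0018 0.0001]
shift cm: in present frame [-0.02 -0.03  3.76]  after turn [-0.03 -0.03  3.76]
```

Call:
{"api": "apply_moves", "payload": {"moves": [{"tx":0,"ty":0,"tz":1,"ax":0,"ay":0,"az":0,"fingers":0},{"tx":0,"ty":0,"tz":1.3,"ax":0,"ay":0,"az":0,"fingers":0},{"tx":0,"ty":0,"tz":1.3,"ax":0,"ay":0,"az":0,"fingers":0},{"tx":0,"ty":0,"tz":0.4,"ax":0,"ay":0,"az":0,"fingers":0},{"tx":0,"ty":0,"tz":0,"ax":0,"ay":0,"az":0,"fingers":0}]}}

```text
t: 47.25
tcp_pos: [0.5055, 0.0525, 0.313]
eef_rot: [-179.9, -0.0, -9.6]
contact_force: [-5.5, 1.1, 12.0]
grip_width: 0.186
grip_force: 120.8
```

Call:
{"api": "apply_moves", "payload": {"moves": [{"tx":0,"ty":0,"tz":-2,"ax":0,"ay":0,"az":0,"fingers":0},{"tx":0,"ty":0,"tz":-2,"ax":0,"ay":0,"az":0,"fingers":0},{"tx":0,"ty":0,"tz":0,"ax":0,"ay":0,"az":0,"fingers":0},{"tx":0,"ty":0,"tz":0,"ax":0,"ay":0,"az":0,"fingers":0}]}}

```text
t: 47.65
tcp_pos: [0.5053, 0.054, 0.3507]
eef_rot: [-180.0, 0.1, -9.5]
contact_force: [0.7, -0.2, -3.8]
grip_width: 0.185
grip_force: 118.8
```

```bash
python3 caps.py; python3 go.py .505 .1242 .313 -9.5
```

```text
cap [305.   226.08] [8.1 3.5] 1480
cap [301.   245.51] [9.8 5.1] 2497
t 47.7 pos [0.5051 0.0541 0.3502] rot [-1.7999e+02  1.5000e-01 -9.5100e+00] F [ 0.2  0.7 -3.1] M [ 0.07  0.11 -0.  ] w 0.184 gf 118.8 j7 -58.8
turn (tool now) rad [-0.0002  0.0026 -0.0002]
shift cm: in present frame [-1.16 -6.91  3.73]  after turn [-1.17 -6.91  3.72]
```

Head 2's cap dropped by about 5 px, so it is home. Head 0 is the last.

Call:
{"api": "apply_moves", "payload": {"moves": [{"tx":-0.58,"ty":-3.46,"tz":0,"ax":0,"ay":0,"az":0,"fingers":0},{"tx":-0.58,"ty":-3.46,"tz":0,"ax":0,"ay":0,"az":0,"fingers":0},{"tx":0,"ty":0,"tz":0,"ax":0,"ay":0,"az":0,"fingers":0},{"tx":0,"ty":0,"tz":0,"ax":0,"ay":0,"az":0,"fingers":0}]}}

```text
t: 48.1
tcp_pos: [0.5052, 0.1253, 0.35]
eef_rot: [179.9, 0.2, -9.3]
contact_force: [-0.0, -0.6, -4.0]
grip_width: 0.189
grip_force: 118.7
```

Call:
{"api": "apply_moves", "payload": {"moves": [{"tx":0,"ty":0,"tz":1,"ax":0,"ay":0,"az":0,"fingers":0},{"tx":0,"ty":0,"tz":1.3,"ax":0,"ay":0,"az":0,"fingers":0},{"tx":0,"ty":0,"tz":1.3,"ax":0,"ay":0,"az":0,"fingers":0},{"tx":0,"ty":0,"tz":0.4,"ax":0,"ay":0,"az":0,"fingers":0},{"tx":0,"ty":0,"tz":0,"ax":0,"ay":0,"az":0,"fingers":0}]}}

```text
t: 48.6
tcp_pos: [0.5055, 0.1226, 0.313]
eef_rot: [-179.9, 0.0, -9.6]
contact_force: [-5.2, 0.9, 10.3]
grip_width: 0.187
grip_force: 120.8
```

Call:
{"api": "apply_moves", "payload": {"moves": [{"tx":0,"ty":0,"tz":-2,"ax":0,"ay":0,"az":0,"fingers":0},{"tx":0,"ty":0,"tz":-4,"ax":0,"ay":0,"az":0,"fingers":0},{"tx":0,"ty":0,"tz":0,"ax":0,"ay":0,"az":0,"fingers":0},{"tx":0,"ty":0,"tz":0,"ax":0,"ay":0,"az":0,"fingers":0}]}}

```text
t: 49.0
tcp_pos: [0.5054, 0.1237, 0.3712]
eef_rot: [-180.0, 0.0, -9.5]
contact_force: [-0.1, 0.5, -4.0]
grip_width: 0.183
grip_force: 119.0
```

```bash
python3 caps.py; python3 go.py .514 -.366 .365 -9.5
```

```text
cap [303.16 237.35] [9.4 5. ] 2449
t 49.0 pos [0.5051 0.1242 0.3703] rot [-1.7998e+02  1.6000e-01 -9.5200e+00] F [-0.   0.2 -4.2] M [ 0.08  0.2  -0.  ] w 0.19 gf 118.9 j7 -68.0
turn (tool now) rad [-0.0003  0.0028 -0.0003]
shift cm: in present frame [ 8.99 48.19  0.49]  after turn [ 8.97 48.2   0.53]
```

Call:
{"api": "apply_moves", "payload": {"moves": [{"tx":0.85,"ty":4.38,"tz":0,"ax":0,"ay":0,"az":0,"fingers":0},{"tx":0.85,"ty":4.38,"tz":0,"ax":0,"ay":0,"az":0,"fingers":0},{"tx":0.85,"ty":4.38,"tz":0,"ax":0,"ay":0,"az":0,"fingers":0},{"tx":0.85,"ty":4.38,"tz":0,"ax":0,"ay":0,"az":0,"fingers":0},{"tx":0.85,"ty":4.38,"tz":0,"ax":0,"ay":0,"az":0,"fingers":0},{"tx":0.85,"ty":4.38,"tz":0,"ax":0,"ay":0,"az":0,"fingers":0},{"tx":0.85,"ty":4.38,"tz":0,"ax":0,"ay":0,"az":0,"fingers":0},{"tx":0.85,"ty":4.38,"tz":0,"ax":0,"ay":0,"az":0,"fingers":0},{"tx":0.85,"ty":4.38,"tz":0,"ax":0,"ay":0,"az":0,"fingers":0},{"tx":0.85,"ty":4.38,"tz":0,"ax":0,"ay":0,"az":0,"fingers":0},{"tx":0.85,"ty":4.38,"tz":0,"ax":0,"ay":0,"az":0,"fingers":0},{"tx":0,"ty":0,"tz":0,"ax":0,"ay":0,"az":0,"fingers":0}]}}

```text
t: 50.25
tcp_pos: [0.5143, -0.3736, 0.37]
eef_rot: [179.6, 0.2, -10.1]
contact_force: [-2.1, 1.0, -2.6]
grip_width: 0.189
grip_force: 118.9
```

Call:
{"api": "apply_moves", "payload": {"moves": [{"tx":0,"ty":0,"tz":3,"ax":0,"ay":0,"az":0,"fingers":0},{"tx":0,"ty":0,"tz":4,"ax":0,"ay":0,"az":0,"fingers":0},{"tx":0,"ty":0,"tz":4,"ax":0,"ay":0,"az":0,"fingers":0},{"tx":0,"ty":0,"tz":3,"ax":0,"ay":0,"az":0,"fingers":0},{"tx":0,"ty":0,"tz":0,"ax":0,"ay":0,"az":0,"fingers":0},{"tx":0,"ty":0,"tz":0,"ax":0,"ay":0,"az":0,"fingers":0}]}}

```text
t: 50.85
tcp_pos: [0.5181, -0.3664, 0.2307]
eef_rot: [-180.0, 0.1, -9.5]
contact_force: [-0.0, -0.8, -2.8]
grip_width: 0.188
grip_force: 118.7
```

```bash
python3 caps.py; python3 go.py .519 -.3657 .2065 -9.5
```

```text
cap [306.81 215.21] [8.4 3.9] 1713
cap [304.89 225.62] [8.8 4.6] 2049
cap [303.12 237.37] [9.4 5. ] 2476
cap [300.76 250.53] [11.   5.2] 3066
t 50.9 pos [ 0.5183 -0.3671  0.2324] rot [ 1.799e+02 -3.000e-02 -9.520e+00] F [-0.5  0.2 -2.5] M [-0.03  0.13  0.05] w 0.184 gf 118.7 j7 -22.6
turn (tool now) rad [ 0.0018 -0.0005 -0.0003]
shift cm: in present frame [ 0.04 -0.15  2.59]  after turn [ 0.04 -0.15  2.59]
```

All four pins are down. I'll set the mallet down.

Call:
{"api": "apply_moves", "payload": {"moves": [{"tx":0,"ty":-0.1,"tz":1.2,"ax":0,"ay":0,"az":0,"fingers":0},{"tx":0,"ty":0,"tz":0.8,"ax":0,"ay":0,"az":0,"fingers":0},{"tx":0,"ty":0,"tz":0.3,"ax":0,"ay":0,"az":0,"fingers":0},{"tx":0,"ty":0,"tz":0.2,"ax":0,"ay":0,"az":0,"fingers":0},{"tx":0,"ty":0,"tz":0,"ax":0,"ay":0,"az":0,"fingers":0},{"tx":0,"ty":0,"tz":0,"ax":0,"ay":0,"az":0,"fingers":0}]}}

```text
t: 51.5
tcp_pos: [0.5186, -0.3657, 0.207]
eef_rot: [180.0, -0.0, -9.5]
contact_force: [0.3, -0.3, -2.8]
grip_width: 0.18
grip_force: 119.2
```

Call:
{"api": "apply_moves", "payload": {"moves": [{"tx":0,"ty":0,"tz":0.15,"ax":0,"ay":0,"az":0,"fingers":0},{"tx":0,"ty":0,"tz":0.1,"ax":0,"ay":0,"az":0,"fingers":0},{"tx":0,"ty":0,"tz":0.05,"ax":0,"ay":0,"az":0,"fingers":0},{"tx":0,"ty":0,"tz":0,"ax":0,"ay":0,"az":0,"fingers":0},{"tx":0,"ty":0,"tz":0,"ax":0,"ay":0,"az":0,"fingers":0}]}}

```text
t: 52.0
tcp_pos: [0.5183, -0.3659, 0.2065]
eef_rot: [-180.0, -0.1, -9.5]
contact_force: [-3.3, 4.8, 9.6]
grip_width: 0.188
grip_force: 120.8
```

Contact with the tray floor. Release slowly, rise and step aside.

Call:
{"api": "apply_moves", "payload": {"moves": [{"tx":0,"ty":0,"tz":-0.2,"ax":0,"ay":0,"az":0,"fingers":0.22},{"tx":0,"ty":0,"tz":0,"ax":0,"ay":0,"az":0,"fingers":0.3},{"tx":0,"ty":0,"tz":0,"ax":0,"ay":0,"az":0,"fingers":0.5},{"tx":0,"ty":0,"tz":0,"ax":0,"ay":0,"az":0,"fingers":0.6},{"tx":0,"ty":0,"tz":0,"ax":0,"ay":0,"az":0,"fingers":0.6},{"tx":0,"ty":0,"tz":-2,"ax":0,"ay":0,"az":0,"fingers":0.6},{"tx":0,"ty":0,"tz":-4,"ax":0,"ay":0,"az":0,"fingers":0.6},{"tx":0,"ty":0,"tz":-5,"ax":0,"ay":0,"az":0,"fingers":0.6},{"tx":0,"ty":0,"tz":-5,"ax":0,"ay":0,"az":0,"fingers":0.6},{"tx":0,"ty":0,"tz":0,"ax":0,"ay":0,"az":0,"fingers":0.6}], "newtons": 60}}

```text
t: 53.0
tcp_pos: [0.518, -0.3683, 0.3756]
eef_rot: [179.4, -0.7, -9.5]
contact_force: [-0.2, -0.8, -0.5]
grip_width: 0.599
grip_force: 0.0
```

Call:
{"api": "apply_moves", "payload": {"moves": [{"tx":0,"ty":-4,"tz":-1,"ax":0,"ay":0,"az":0,"fingers":0.6},{"tx":0,"ty":-4,"tz":-1,"ax":0,"ay":0,"az":0,"fingers":0.6},{"tx":0,"ty":-4,"tz":0,"ax":0,"ay":0,"az":0,"fingers":0.6},{"tx":0,"ty":-4,"tz":0,"ax":0,"ay":0,"az":0,"fingers":0.6},{"tx":0,"ty":-4,"tz":0,"ax":0,"ay":0,"az":0,"fingers":0.6},{"tx":0,"ty":-4,"tz":0,"ax":0,"ay":0,"az":0,"fingers":0.6},{"tx":0,"ty":-4,"tz":0,"ax":0,"ay":0,"az":0,"fingers":0.6},{"tx":0,"ty":-4,"tz":0,"ax":0,"ay":0,"az":0,"fingers":0.6},{"tx":0,"ty":-4,"tz":0,"ax":0,"ay":0,"az":0,"fingers":0.6},{"tx":0,"ty":-4,"tz":0,"ax":0,"ay":0,"az":0,"fingers":0.6},{"tx":0,"ty":-4,"tz":0,"ax":0,"ay":0,"az":0,"fingers":0.6},{"tx":0,"ty":0,"tz":0,"ax":0,"ay":0,"az":0,"fingers":0.6}]}}

```text
t: 54.2
tcp_pos: [0.5922, 0.076, 0.385]
eef_rot: [-179.8, 0.1, -8.8]
contact_force: [-0.5, 0.7, -0.2]
grip_width: 0.6
grip_force: 0.0
```

Run:
```python
from h import *
a=grab('top','z.png');f=grab('side','zs.png')
A=cv2.resize(a['frame'][200:325,260:500],(768,400),interpolation=cv2.INTER_CUBIC)
B=cv2.resize(f['frame'][170:270,260:380],(240,200),interpolation=cv2.INTER_CUBIC)
c=np.zeros((600,768,3),np.uint8);c[:400]=A;c[400:,:240]=B
D=cv2.resize(f['frame'][170:240,290:380],(257,200),interpolation=cv2.INTER_CUBIC);c[400:,240:497]=D
cv2.imwrite('pics/zz.png',c[:,:,::-1])
```

```text
(no output)
```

View pics/zz.png

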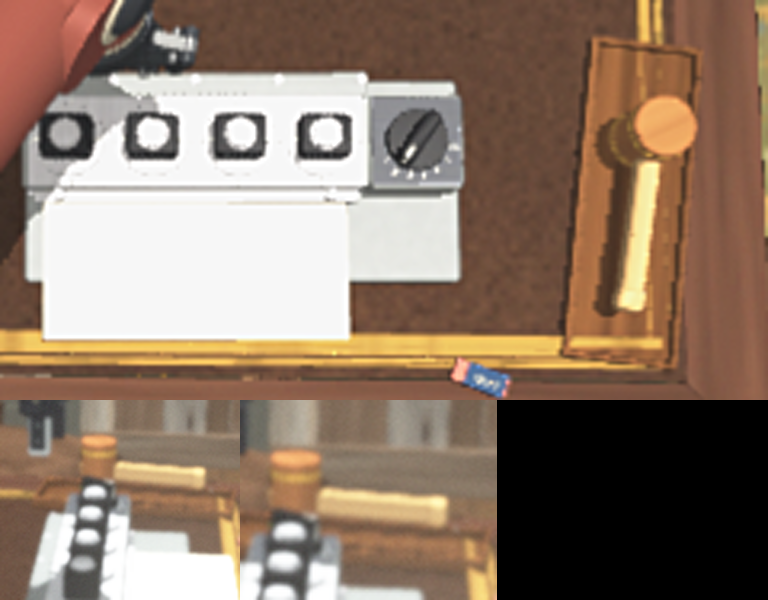

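All four heads sit aligned with their pins down at (66,135), (152,133), (239,135) and (325,133). The dial pointer points lower-left at mark 5, near (405,152). The mallet stands upright in the tray at (665,125). I'm handing in the job.

```bash
python3 -c "
from station import robot
print(robot.job_done())"
```

```text
the job is handed in; nothing more can be done
None
```

I've handed the job in: by the last pictures the dial is at mark 5, all four heads are locked with their pins home, and the mallet stands in the tray; no verdict came back.

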